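# Punch the marked blank

## Task

Lay the light wooden blank in the guide of the hand punch press, marked face up, and slide it in under the head until the pencil cross sits exactly under the point of the punch. Then push the knob down firmly, so that the point presses on the cross for a moment, and let it rise; leave the blank lying there. The point must not press on the wood anywhere but at the cross, and the other things on the bench stay where they are.

Things in the scene. Friction and masses are not known exactly. Their poses are not given: they have to be found in the camera images.
- press: grey hand punch press, fixed. Origin on the worktop straight below the punch; z up. A straight steel guide channel runs along its y axis from y = -70 to +165 mm, entry at the +y end. Foot plate 20 mm high. Column behind the guide: x = 75 to 125, y = -30 to 30 mm, up to the head. A thin black line on the guide's front wall (x = -26 to -31 mm) shows the punch's y.
- guide_entry (a point): middle of the channel floor at the entry end: 165 mm along the press's y axis from the punch, 30 mm above the worktop; axes as the press's. Channel 43 mm wide between its walls, centred on the press's x = 0; wall tops flare outwards, 38 mm above the worktop at most, outermost x = +-31 mm. Nothing stands above the guide from y = 65 to 165 mm.
- head_edge (a point): middle of the lower edge of the head on its entry (+y) side: 65 mm along the press's y axis, 180 mm above the worktop. The head covers y = -65 to +65, x = -40 to +125 mm, z = 180 to 225 mm (a boss round the punch starts at 168), so a gripper pointing straight down does not fit over the guide there: lean it towards +y, away from the head.
- punch: pointed steel punch sliding straight up and down in the head, with a round black palm knob on top (44 mm across, 20 mm high). Origin at its point. A spring holds it up: about 1.5 N moves it, 4 N brings the point down 12 mm onto a blank in the guide (travel 20 mm); what is pushed beyond that presses on the wood. Let go, it rises by itself.
- punch_tip (a point): the point of the punch; when up it is 82 mm above the worktop, on the axis of the press (12 mm above a blank lying in the guide).
- knob_top (a point): centre of the top of the palm knob, 188 mm above the point (270 mm above the worktop when up).
- blank: light wooden square blank, 40 mm wide (x), 140 mm long (y), 40 mm high (z), 0.12 to 0.24 kg, lying on the worktop with the marked face up. Origin in the middle of its underside. The pencil cross lies 60 mm from its +y end and 80 mm from its -y end; the cross line is carried down both long sides. Either end may lead.
- mark (a point): centre of the pencil cross on the blank's top face: 10 mm from the origin along the blank's y axis, 40 mm above its underside; its axes are the blank's.
- sanding_block: bystander: dark sanding block, 52x68x24 mm, near the front edge; stays where it is. Origin at the middle of its underside.
- sanding_block_b: bystander: dark sanding block, 52x68x24 mm, farther back; stays where it is. Origin at the middle of its underside.
- dark_blank: bystander: slim dark square stick, 22x150x22 mm, unmarked; stays where it is. Origin at the middle of its underside.
- log_short: bystander: short upright log in its bark, 94x88x105 mm; stays where it is. Origin at the middle of its underside.
- bark_blank: bystander: round half-turned wood blank with a bark foot, diameter 121 mm, 86 mm high; stays where it is. Origin at the middle of its underside.

How it is judged:
By the outcome, as a careful person would: the job done as asked, in the order asked, and still so for the second after the job is handed in, with the robot touching nothing.
It also fails if it takes over 72 s, if anything falls off the work surface, if the arm or the gripper's body presses on something with over 40 N, if the wrist force passes 120 N, or if a joint passes its speed limit or range.

## Robot

A 6-joint arm with a two-finger parallel gripper is mounted at the origin on a cart in front of the work surface, level with it; the furniture and walls round the work are solid. World frame = base frame: x ahead of the robot, y to its left, z up, the work surface at z = 0. Lengths are in mm, angles in rad, forces in N, time in s.
With the tool pointing down it reaches from about 300 to 775 mm from the base axis. Payload 14.6 kg.
Tool frame: the origin (TCP) lies midway between the tips of the shut fingers; the grasp point (between the pads) lies 19 mm behind it; z points along the fingers, y is the direction in which the jaws open and shut (so a half turn about z gives the same grasp; the last joint's range is limited). The gripper opens to 94 mm and grips with 3 to 60 N. Pads are 16 mm wide; open, the fingers measure 119 mm over their backs; the gripper's body (75 mm by 177 mm) begins 78 mm behind the grasp point.
Start: joints at [-1.185, 0.3, 1.521, -0, 1.321, -0.067], TCP at [240.609, -494.567, 205.446] pointing down, gripper open.
Joint ranges: [-3.03, 3.03], [-0.79, 2.21], [0.23, 2.52], [-1.04, 4.18], [0, 3.07], [-2.55, 2.55]. Speed limits (rad/s): [2.22, 2.22, 2.57, 3.14, 3.14, 3.14].

## Interface

Orientations are given as [roll, pitch, yaw] about the fixed x, y, z axes, in that order (R = Rz(yaw) Ry(pitch) Rx(roll)).
In Python, from cell import manip, camera gives the robot as it stands. The module is installed in compiled form; this text tells all that it offers.
- The arm moves only by the tool jog_arm, never from a script. Its argument "commands" is a list of rows, each a list of 7 numbers: the shift along the world's x, y, z in units of 1 m (1.0 is 1 m), then the turn, a rotation vector about the world's x, y, z in units of 120 degrees (1.0 is 120 degrees), then the opening, from 0 (shut) to 1 (fully open). In form: [[x, y, z, ax, ay, az, grip], ...]. A call has exactly 10 rows; each row is the pose to reach, as a shift and turn from the pose commanded when the call began; what a row does not reach only later rows make up. A row lasts 1/8 s, in which the tool goes at most 62.5 mm and 10.7 degrees, less where a joint would pass 70% of its speed; a pose out of reach is approached as far as the arm can. A call with a number of a shift or a turn outside -1 to 1 is refused whole. A call with a gripper value outside its range is refused whole. The fingers move at their own pace and stop on an object; "grip_force" is the grip in N (left out, the last holds). Time passes only in rows, so rows that repeat a pose let the fingers close, or fill a call up. It gives the time, the measured TCP pose, the force and the opening at its end, in the units of the state.
- manip.read_state(): the state, without advancing time (a new reading comes with each control period).
- camera(name): name is "scene" or "top" or "wrist"; returns a dict with "pixels" (400x640x3 uint8, blue, green, red), "vertical_fov" (degrees; the focal length in pixels is half the picture's height over the tangent of half this angle, whatever the lens; pixels are square), "cx", "cy" (the principal point, pixels), "rvec" (rotation vector, rad) and "tvec" (3), from world to camera coordinates, as OpenCV has them. Camera axes: x right, y down, z forward; pixel columns grow to the right and rows downward; lengths in mm; the calibration is good to about 2 mm. The wrist camera is an equidistant fisheye: a pixel r from the principal point sees the ray r / f radians off the axis. A picture is of the moment at which its call begins. There is no depth.
- manip.sign_off(): hands the job in, once; it reports no verdict.
The state is a dict: "clock": time; "joints": joint angles; "qd": joint speeds; "effort": joint torques, N m; "eef_pos": TCP position; "eef_rot": TCP orientation; "wrist_force": force on the tool from outside, world axes, zero at the start; "moment": the same for the moment, N m; "finger_gap": finger opening in mm.
Only numpy, scipy, OpenCV 4.12 (cv2) and the standard library are available. Lean on these libraries where they do the work, as an engineer would, in place of code of your own. Each camera call takes 0.05 s, during which the arm holds its last target.

## Working session

There is one attempt and no reset: what is moved stays moved. The work goes in short steps, Python scripts to look and compute and a tool call to move; the robot and the scene stay as the last step left them, time stands still between calls to the robot, and variables do not carry over. Pictures are saved under pics/ and viewed, and the job is handed in when it is done.

Besides the shell and the picture viewer there is one more tool, called after "Request:" as name(argument=value, ...), one argument or row to a line, values as JSON. jog_arm: Moves the arm, as the interface text tells. Its arguments: {"type":"object","properties":{"commands":{"type":"array","items":{"type":"array","items":{"type":"number"}}},"grip_force":{"type":"number"}},"required":["commands"]}

```bash
mkdir -p pics
cat > h.py <<'E'
import numpy as np, cv2, pickle
from cell import manip, camera
def snap(name,tag):
    d=camera(name); cv2.imwrite(f'pics/{tag}.png',np.array(d['pixels'])); pickle.dump({k:(np.array(v) if k!='x' else v) for k,v in d.items()},open(f'pics/{tag}.pkl','wb')); return d
def load(tag): return pickle.load(open(f'pics/{tag}.pkl','rb'))
def geo(d):
    R=cv2.Rodrigues(np.array(d['rvec'],float).reshape(3,1))[0]; t=np.array(d['tvec'],float).ravel()
    f=200/np.tan(np.radians(float(d['vertical_fov']))/2); return R,t,f,float(d['cx']),float(d['cy'])
def ray(d,u,v,fish=False):
    R,t,f,cx,cy=geo(d); x=(u-cx)/f;y=(v-cy)/f
    if fish:
        r=np.hypot(x,y); s=np.sinc(r/np.pi); c=np.array([x*s,y*s,np.cos(r)])
    else: c=np.array([x,y,1.])
    c/=np.linalg.norm(c); return -R.T@t, R.T@c
def plane(d,u,v,z,fish=False):
    o,r=ray(d,u,v,fish); return o+r*(z-o[2])/r[2]
def tri(rs):
    A=np.zeros((3,3));b=np.zeros(3)
    for o,r in rs:
        P=np.eye(3)-np.outer(r,r);A+=P;b+=P@o
    p=np.linalg.solve(A,b); return p,[float(np.linalg.norm((np.eye(3)-np.outer(r,r))@(p-o))) for o,r in rs]
def proj(d,p,fish=False):
    R,t,f,cx,cy=geo(d); c=R@np.array(p,float)+t
    if fish:
        rr=np.hypot(c[0],c[1]); th=np.arctan2(rr,c[2]); return np.array([cx+f*th*c[0]/rr,cy+f*th*c[1]/rr])
    return np.array([cx+f*c[0]/c[2],cy+f*c[1]/c[2]])
E
python3 - <<'E'
from h import *
for n in ['scene','top','wrist']:
    d=snap(n,n+'0'); R,t,f,cx,cy=geo(d); print(n,f,cx,cy,-R.T@t,R[2])
print(manip.read_state())
E
```

```text
scene 421.99753773725814 319.06403052979726 200.56361060364753 [-415.43610682  909.5289107   843.66541154] [ 0.70863238 -0.51980832 -0.47711577]
top 369.32703016577955 324.1335512427772 196.15608856159173 [  13.66798523  506.36325164 1133.28974304] [ 0.4838161  -0.27353069 -0.83132602]
wrist 309.70691628693146 319.1763503377941 205.35211973154904 [ 306.93071206 -461.13115868  384.05007922] [-0.22691334 -0.10959431 -0.967729  ]
{'clock': 0.15, 'joints': array([-1.18460589e+00,  3.00341611e-01,  1.52141242e+00,  5.59227218e-06,
        1.32069298e+00, -6.65897690e-02]), 'qd': array([-0.00128909, -0.0025212 , -0.001393  , -0.0008985 , -0.00091737,
       -0.00043439]), 'effort': array([ 3.57504487e-04, -5.31958508e+01, -3.52820206e+01,  7.08121620e-02,
        2.36156856e-02, -6.33548007e-05]), 'eef_pos': array([ 240.53971906, -494.4023733 ,  205.02871102]), 'eef_rot': array([-3.14074055e+00, -6.22544959e-05,  4.52778796e-01]), 'wrist_force': array([-0.40756196, -0.07767317, -0.17108649]), 'moment': array([-0.00049703,  0.06338397,  0.02387178]), 'finger_gap': 93.89789532807843}
```

View pics/scene0.png

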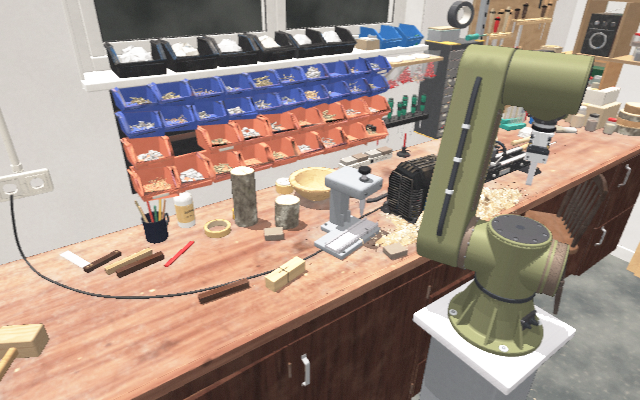

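View pics/top0.png

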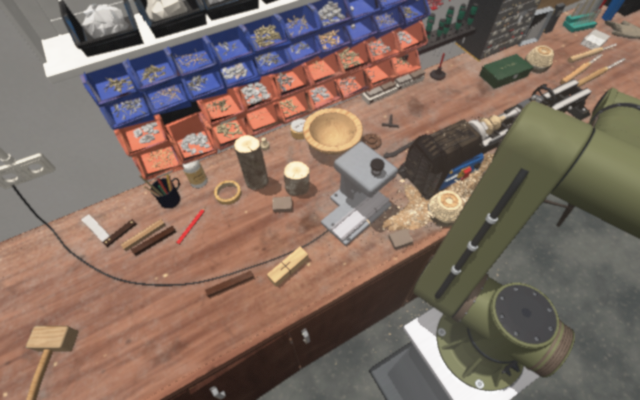

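View pics/wrist0.png

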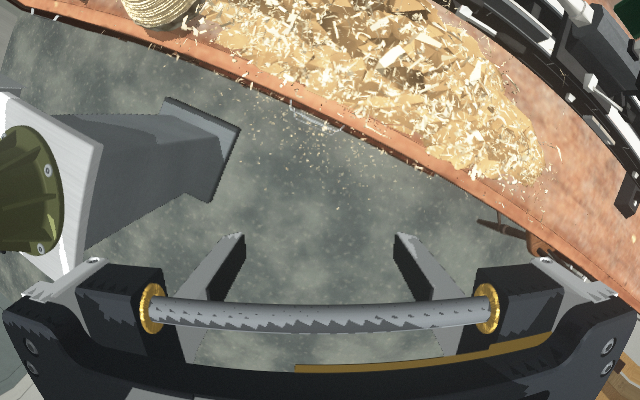

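Run:
```python
from h import *
def crop(tag,x0,y0,x1,y1,s):
    im=cv2.imread(f'pics/{tag}.png')[y0:y1,x0:x1]; im=cv2.resize(im,None,fx=s,fy=s,interpolation=cv2.INTER_CUBIC)
    for x in range((x0//20+1)*20,x1,20): cv2.putText(im,str(x),((x-x0)*s,8),0,.35,(0,0,255),1); cv2.line(im,((x-x0)*s,10),((x-x0)*s,14),(0,0,255),1)
    for y in range((y0//20+1)*20,y1,20): cv2.putText(im,str(y),(0,(y-y0)*s),0,.35,(0,0,255),1)
    cv2.imwrite(f'pics/{tag}_c.png',im)
crop('scene0',190,160,410,310,3)
crop('top0',200,130,420,300,3)
```

```text
(no output)
```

View pics/scene0_c.png

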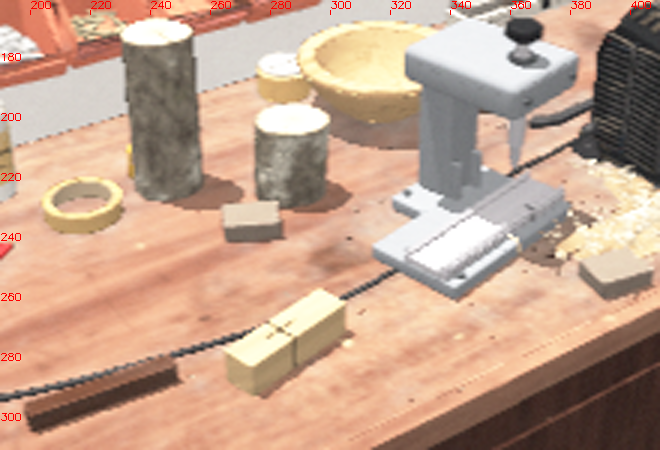

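View pics/top0_c.png

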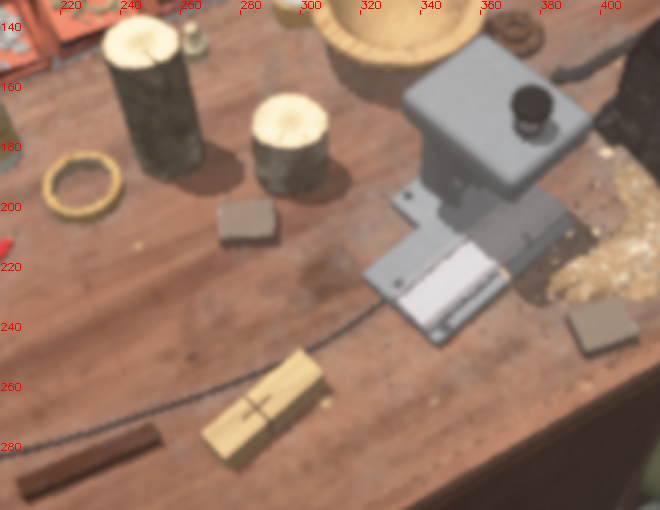

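Run:
```python
from h import *
s=load('scene0');t=load('top0')
def P(us,ut): 
    p,e=tri([ray(s,*us),ray(t,*ut)]); print(us,ut,p.round(1),np.round(e,1)); return p
P((190+281/3,160+330/3),(200+258/3,130+407/3)) # cross
P((190+522/3,160+25/3),(200+532/3,130+100/3)) # knob top
P((190+455/3,160+299/3),(200+440/3,130+346/3)) # base corner entry near
P((190+373/3,160+248/3),(200+363/3,130+275/3)) # entry far corner
print('on planes')
# blank top corners scene
for u,v in [(225,347),(262,365),(347,306),(320,290)]: print('s',plane(s,190+u/3,160+v/3,40).round(1))
for u,v in [(202,433),(230,468),(325,372),(300,348)]: print('t',plane(t,200+u/3,130+v/3,40).round(1))
print('knob',plane(s,364,168.5,270),plane(t,377.3,163.3,270))
for u,v in [(28,413),(175,360),(177,375),(32,432)]: print('dark s',plane(s,190+u/3,160+v/3,22 if v not in(375,432) else 0).round(1))
```

```text
(283.6666666666667, 270.0) (286.0, 265.66666666666663) [482.  382.3  37.3] [0.5 0.5]
(364.0, 168.33333333333334) (377.33333333333337, 163.33333333333334) [540.7  23.8 266.2] [0.2 0.2]
(341.66666666666663, 259.6666666666667) (346.66666666666663, 245.33333333333331) [462.8 166.9  -3. ] [0.6 0.6]
(314.3333333333333, 242.66666666666669) (321.0, 221.66666666666669) [576.7 200.4  15. ] [0.9 0.9]
on planes
s [487.2 444.   40. ]
s [442.1 428.   40. ]
s [473.7 305.8  40. ]
s [513.4 313.6  40. ]
t [484.5 446.5  40. ]
t [435.9 437.7  40. ]
t [481.1 302.6  40. ]
t [519.7 312.6  40. ]
knob [533.34661292  30.38095631 270.        ] [538.72638865  26.07576574 270.        ]
dark s [527.5 635.6  22. ]
dark s [518. 485.  22.]
dark s [520.6 483.   -0. ]
dark s [525.  635.4   0. ]
```

Request:
jog_arm(
  commands=[
    [0, 0.03, 0.05, 0, 0, 0, 1],
    [0.02, 0.09, 0.1, 0, 0, 0.07, 1],
    [0.05, 0.15, 0.12, 0, 0, 0.14, 1],
    [0.07, 0.21, 0.12, 0, 0, 0.21, 1],
    [0.09, 0.27, 0.12, 0, 0, 0.28, 1],
    [0.11, 0.33, 0.12, 0, 0, 0.35, 1],
    [0.13, 0.39, 0.12, 0, 0, 0.42, 1],
    [0.15, 0.45, 0.12, 0, 0, 0.49, 1],
    [0.16, 0.51, 0.12, 0, 0, 0.56, 1],
    [0.17, 0.57, 0.12, 0, 0, 0.629, 1],
  ],
)

```text
clock: 1.4
eef_pos: [406.4, 54.7, 325.5]
eef_rot: [3.141, 0.0, 1.775]
wrist_force: [1.7, -0.7, 0.1]
finger_gap: 93.9
```

Request:
jog_arm(
  commands=[
    [0.01, 0.06, 0, 0, 0, 0, 1],
    [0.02, 0.12, 0, 0, 0, 0, 1],
    [0.03, 0.17, 0, 0, 0, 0, 1],
    [0.04, 0.2, 0, 0, 0, 0, 1],
    [0.04, 0.2, 0, 0, 0, 0, 1],
    [0.04, 0.2, 0, 0, 0, 0, 1],
    [0.04, 0.2, 0, 0, 0, 0, 1],
    [0.04, 0.2, 0, 0, 0, 0, 1],
    [0.04, 0.2, 0, 0, 0, 0, 1],
    [0.04, 0.2, 0, 0, 0, 0, 1],
  ],
)

```text
clock: 2.65
eef_pos: [446.5, 252.4, 325.5]
eef_rot: [3.142, -0.0, 1.77]
wrist_force: [0.2, 0.8, -0.9]
finger_gap: 94.1
```

Run:
```python
from h import *
d=snap('wrist','w1'); R,t,f,cx,cy=geo(d); print(-R.T@t,R)
s=manip.read_state();print(s['eef_pos'],s['eef_rot'],s['joints'])
```

```text
[432.85968099 325.38735849 504.61167618] [[ 9.80303146e-01  1.97498372e-01 -3.68418938e-04]
 [ 1.91218464e-01 -9.48662207e-01  2.51943477e-01]
 [ 4.94089213e-02 -2.47051431e-01 -9.67741881e-01]]
[446.46106285 252.49612888 325.47255966] [-3.14157124e+00 -1.56597334e-05  1.77001108e+00] [4.43275155e-01 1.52505396e-01 1.42604570e+00 2.03719392e-05
 1.56305856e+00 2.44060244e-01]
```

View pics/w1.png

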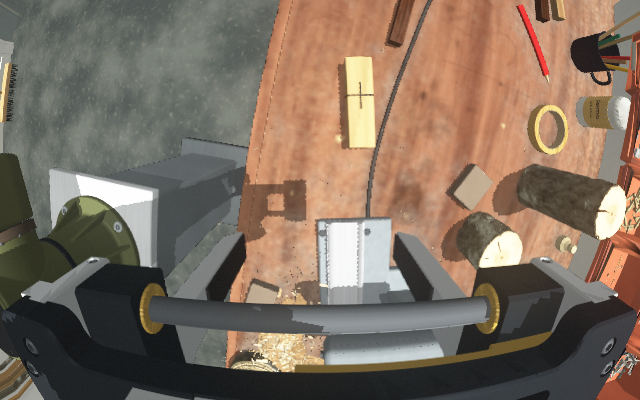

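```bash
cat >> h.py <<'E'
def crop(tag,x0,y0,x1,y1,s,out,st=10):
    im=cv2.imread(f'pics/{tag}.png')[y0:y1,x0:x1]; im=cv2.resize(im,None,fx=s,fy=s,interpolation=cv2.INTER_CUBIC)
    for x in range((x0//st+1)*st,x1,st): cv2.putText(im,str(x),(int((x+.5-x0)*s),8),0,.32,(0,0,255),1); cv2.line(im,(int((x+.5-x0)*s),10),(int((x+.5-x0)*s),14),(0,0,255),1)
    for y in range((y0//st+1)*st,y1,st): cv2.putText(im,str(y),(0,int((y+.5-y0)*s)),0,.32,(0,0,255),1)
    cv2.imwrite(f'pics/{out}.png',im)
E
python3 - <<'E'
from h import *
crop('w1',330,45,400,160,5,'w1b'); crop('w1',300,205,410,310,5,'w1g')
E
```

```text
(no output)
```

View pics/w1b.png

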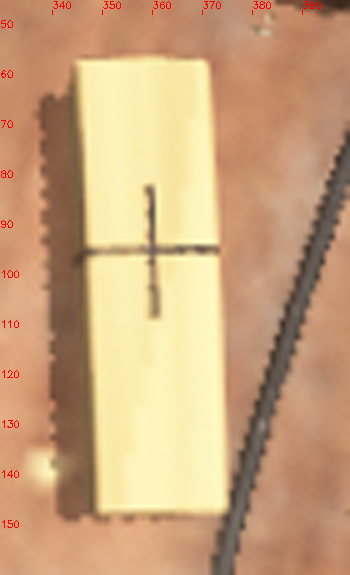

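View pics/w1g.png

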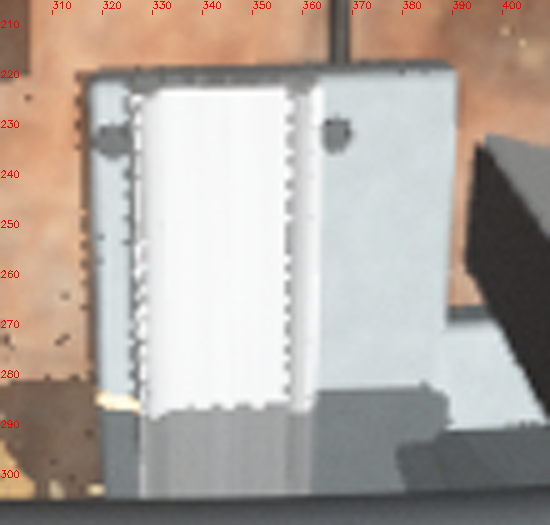

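Run:
```python
from h import *
d=load('w1'); q=lambda x,y,x0,y0:(x0+x/5-.5,y0+y/5-.5)
s=load('scene0')
B=[plane(d,*q(x,y,330,45),40,True) for x,y in [(77,60),(209,60),(226,514),(96,514)]]
for b in B: print(b.round(1))
c=plane(d,*q(152,250,330,45),40,True);print('cross',c)
for i in range(4): print(np.linalg.norm(B[i]-B[(i+1)%4]).round(1))
ax=(B[0]+B[1]-B[2]-B[3])/2; print('yaw blank y',np.degrees(np.arctan2(ax[1],ax[0])), 'mid',np.mean(B,0))
for e in [(B[0]-B[3]),(B[1]-B[2])]: print(np.degrees(np.arctan2(e[1],e[0])))
print('height', tri([ray(d,*q(152,250,330,45),True),ray(s,190+281/3-.3,160+330/3-.3)]))
print('guide')
for n,x,y,z in [('wallL out ent',128,88,38),('wallR out ent',320,85,38),('floorR ent',290,88,30),('floorR far',287,400,30),('wallL out far',142,480,38),('wallR out far',309,480,38),('L inner ent',150,90,30),('plate L ent',90,80,20),('plate L far',105,490,20),('plate R ent',457,66,20),('plate R ',447,308,20)]:
    print(n,plane(d,*q(x,y,300,205),z,True).round(1))
```

```text
[448.9 438.1  40. ]
[487.5 447.5  40. ]
[520.9 312.2  40. ]
[482.2 303.7  40. ]
cross [482.25825971 385.41067937  40.        ]
39.8
139.4
39.6
138.5
yaw blank y 103.87527254853767 mid [484.89215919 375.36571944  40.        ]
103.90941592733843
103.84135862118384
height (array([481.52201483, 384.46330178,  39.83492271]), [1.2106192271970666, 1.210619227197135])
guide
wallL out ent [471.3 181.3  38. ]
wallR out ent [531.  194.2  38. ]
floorR ent [523.3 189.   30. ]
floorR far [549.9  77.2  30. ]
wallL out far [505.7  40.3  38. ]
wallR out far [563.8  50.9  38. ]
L inner ent [479.  179.6  30. ]
plate L ent [460. 176.  20.]
plate L far [496.2  22.4  20. ]
plate R ent [578.8 204.4  20. ]
plate R  [599.6 117.7  20. ]
```

Request:
jog_arm(
  commands=[
    [0.015, 0.05, -0.02, 0, 0, 0.0207, 1],
    [0.03, 0.1, -0.04, 0, 0, 0.0207, 1],
    [0.0384, 0.123, -0.08, 0, 0, 0.0207, 1],
    [0.0384, 0.123, -0.14, 0, 0, 0.0207, 1],
    [0.0384, 0.123, -0.2, 0, 0, 0.0207, 1],
    [0.0384, 0.123, -0.24, 0, 0, 0.0207, 1],
    [0.0384, 0.123, -0.26, 0, 0, 0.0207, 1],
    [0.0384, 0.123, -0.26, 0, 0, 0.0207, 1],
    [0.0384, 0.123, -0.26, 0, 0, 0.0207, 1],
    [0.0384, 0.123, -0.26, 0, 0, 0.0207, 1],
  ],
)

```text
clock: 3.95
eef_pos: [485.3, 375.9, 66.7]
eef_rot: [3.14, -0.001, 1.814]
wrist_force: [-0.4, 0.7, 0.0]
finger_gap: 94.2
```

Run:
```python
from h import *
d=snap('wrist','w2')
s=manip.read_state();print(s['eef_pos'],s['eef_rot'],s['joints'])
```

```text
[485.26251747 375.84179393  66.52344965] [ 3.14005796e+00 -5.47256531e-04  1.81352627e+00] [ 5.99350429e-01  5.78334602e-01  1.46278841e+00 -2.57706677e-05
  1.09884045e+00  3.56632606e-01]
```

View pics/w2.png

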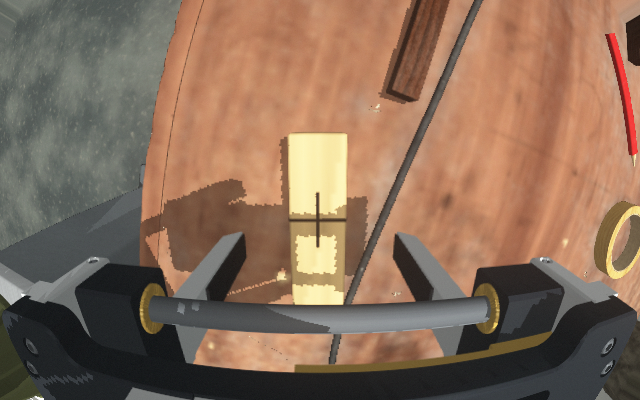

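Request:
jog_arm(
  commands=[
    [0, 0, -0.025, 0, 0, 0, 1],
    [0, 0, -0.0495, 0, 0, 0, 1],
    [0, 0, -0.0495, 0, 0, 0, 1],
    [0, 0, -0.0495, 0, 0, 0, 0.3],
    [0, 0, -0.0495, 0, 0, 0, 0.3],
    [0, 0, -0.0495, 0, 0, 0, 0.3],
    [0, 0, -0.0495, 0, 0, 0, 0.3],
    [0, 0, -0.0495, 0, 0, 0, 0.3],
    [0, 0, -0.0495, 0, 0, 0, 0.3],
    [0, 0, -0.0495, 0, 0, 0, 0.3],
  ],
  grip_force=35,
)

```text
clock: 5.25
eef_pos: [484.8, 375.6, 15.9]
eef_rot: [-3.141, 0.0, 1.813]
wrist_force: [-1.3, -1.0, 0.6]
finger_gap: 39.6
```

Request:
jog_arm(
  commands=[
    [0, 0, 0.05, 0, 0, 0, 0.3],
    [0, 0, 0.09, 0, 0, 0, 0.3],
    [0.005, -0.04, 0.09, 0, 0, -0.005, 0.3],
    [0.01, -0.09, 0.09, 0, 0, -0.005, 0.3],
    [0.015, -0.14, 0.09, 0, 0, -0.005, 0.3],
    [0.02, -0.19, 0.09, 0, 0, -0.005, 0.3],
    [0.0233, -0.217, 0.08, 0, 0, -0.005, 0.3],
    [0.0233, -0.217, 0.06, 0, 0, -0.005, 0.3],
    [0.0233, -0.217, 0.06, 0, 0, -0.005, 0.3],
    [0.0233, -0.217, 0.06, 0, 0, -0.005, 0.3],
  ],
)

```text
clock: 6.5
eef_pos: [508.3, 159.0, 76.5]
eef_rot: [3.141, -0.0, 1.804]
wrist_force: [-0.1, -0.5, -2.3]
finger_gap: 39.7
```

Run:
```python
from h import *
d=snap('wrist','w3');snap('scene','s3');snap('top','t3')
s=manip.read_state();print(s['eef_pos'],s['eef_rot'],s['joints'],s['wrist_force'])
crop('s3',290,150,400,270,5,'s3c');crop('t3',300,130,420,250,5,'t3c')
```

```text
[508.40299025 159.00325128  76.59818779] [3.14059069e+00 1.63560642e-05 1.80367699e+00] [ 2.34359664e-01  4.05523147e-01  1.70143769e+00 -2.07620191e-05
  1.03362988e+00  1.48960701e-03] [-0.28165253 -0.42254814 -1.63053978]
```

View pics/w3.png

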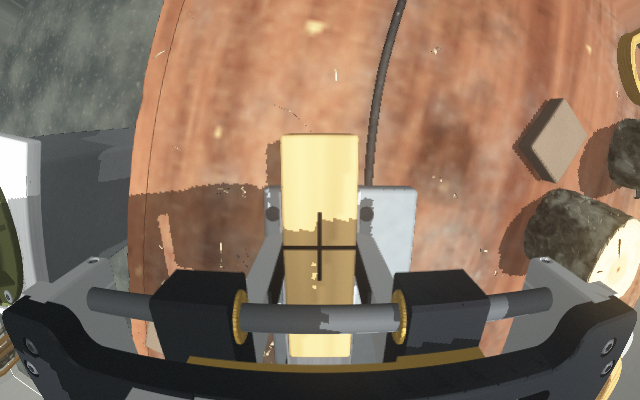

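View pics/s3c.png

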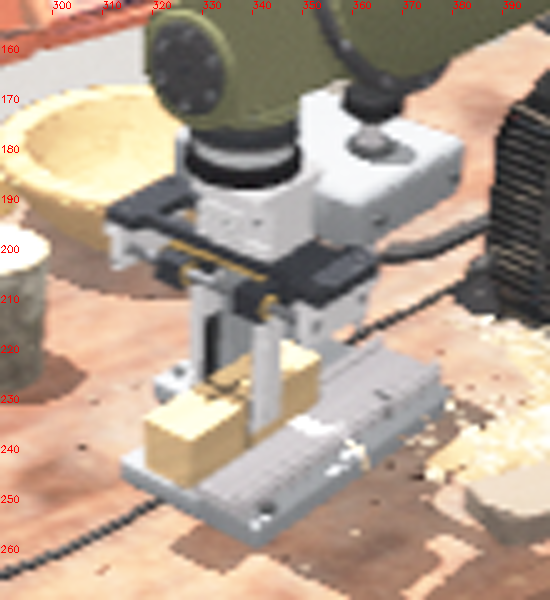

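View pics/t3c.png

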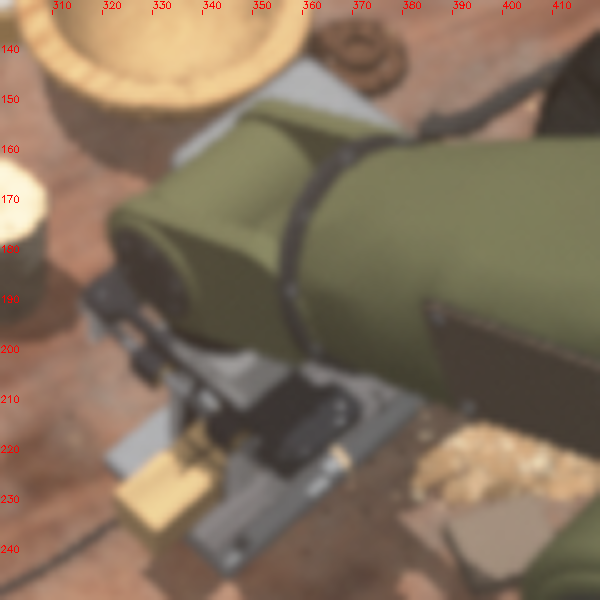

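Run:
```python
from h import *
d=load('s3')
for z in (0,76,150,200,225,250,275,300,330,370): print(z,proj(d,[508.3,159,z]).round(1), proj(d,[508.3+.230*75,159-.973*75,z]).round(1))
```

```text
0 [335.4 251.6] [348.7 242.5]
76 [336.1 233. ] [349.7 224.2]
150 [336.9 213.9] [350.8 205.6]
200 [337.4 200.4] [351.5 192.4]
225 [337.7 193.5] [351.9 185.7]
250 [338.  186.4] [352.3 178.8]
275 [338.3 179.2] [352.7 171.9]
300 [338.5 171.9] [353.1 164.8]
330 [338.9 163. ] [353.6 156.1]
370 [339.4 150.8] [354.3 144.2]
```

Request:
jog_arm(
  commands=[
    [0, 0, -0.01, 0, 0, 0, 0.3],
    [0, 0, -0.018, 0, 0, 0, 0.3],
    [0, 0, -0.022, 0, 0, 0, 0.3],
    [0, 0, -0.025, 0, 0, 0, 0.3],
    [0, 0, -0.027, 0, 0, 0, 0.3],
    [0, 0, -0.028, 0, 0, 0, 0.3],
    [0, 0, -0.028, 0, 0, 0, 0.3],
    [0, 0, -0.028, 0, 0, 0, 0.3],
    [0, 0, -0.028, 0, 0, 0, 0.3],
    [0, 0, -0.028, 0, 0, 0, 0.3],
  ],
)

```text
clock: 7.9
eef_pos: [508.2, 158.6, 48.0]
eef_rot: [3.142, 0.0, 1.803]
wrist_force: [1.2, 0.3, -2.4]
finger_gap: 39.8
```

Run:
```python
from h import *
d=snap('wrist','w4');snap('scene','s4')
s=manip.read_state();print(s['eef_pos'],s['eef_rot'],s['wrist_force'],s['moment'])
crop('s4',290,150,400,270,5,'s4c')
```

```text
[508.19796955 158.5994669   47.97547806] [3.14151481e+00 2.05750210e-05 1.80308486e+00] [-0.39056592  0.87400571 -3.29646487] [-0.00261599 -0.07541178 -0.03676697]
```

View pics/w4.png

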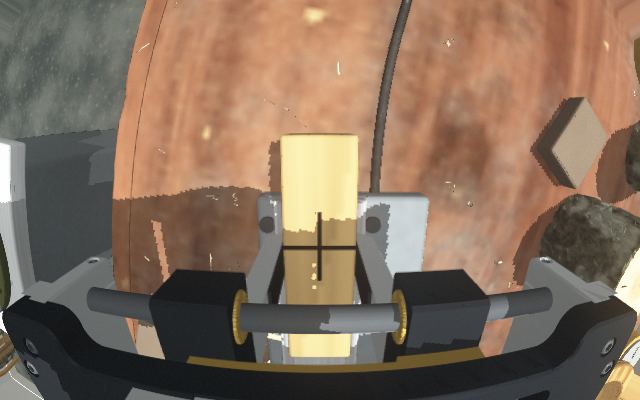

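View pics/s4c.png

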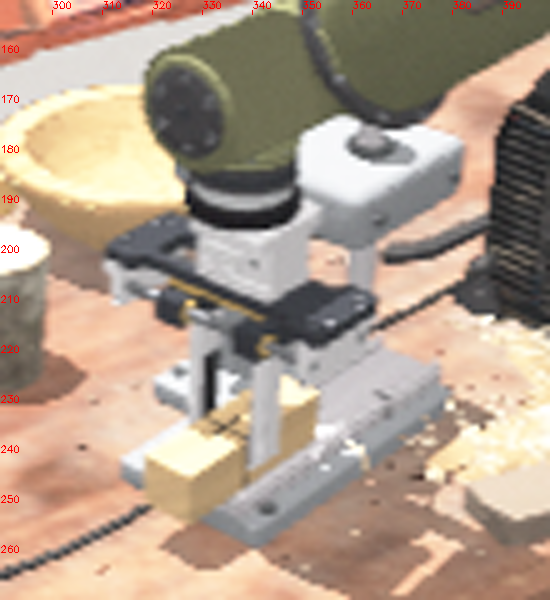

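Request:
jog_arm(
  commands=[
    [0, 0, -0.0015, 0, 0, 0, 0.3],
    [0, 0, -0.0015, 0, 0, 0, 0.65],
    [0, 0, -0.0015, 0, 0, 0, 0.65],
    [0, 0, -0.0015, 0, 0, 0, 0.65],
    [0, 0, 0.02, 0, 0, 0, 0.65],
    [-0.002, 0.01, 0.06, 0, 0, 0, 0.65],
    [-0.01, 0.0416, 0.08, 0, 0, 0, 0.65],
    [-0.01, 0.0416, 0.08, -0.081, -0.019, 0, 0.65],
    [-0.01, 0.0416, 0.08, -0.162, -0.038, 0, 0.65],
    [-0.01, 0.0416, 0.08, -0.162, -0.038, 0, 0.65],
  ],
)

```text
clock: 9.25
eef_pos: [497.5, 201.8, 127.3]
eef_rot: [-3.14, 0.349, 1.807]
wrist_force: [0.2, -0.1, -0.9]
finger_gap: 60.8
```

Run:
```python
from h import *
d=snap('wrist','w5');snap('scene','s5')
s=manip.read_state();print(s['eef_pos'],s['eef_rot'],s['joints'],s['wrist_force'])
```

```text
[498.01961359 200.42238144 127.72111458] [-3.14017864  0.34581031  1.80403124] [ 0.48010832  0.41143897  1.59949187 -0.35452052  1.24014425  0.38180473] [ 0.72452078 -0.19769815 -0.00483468]
```

View pics/w5.png

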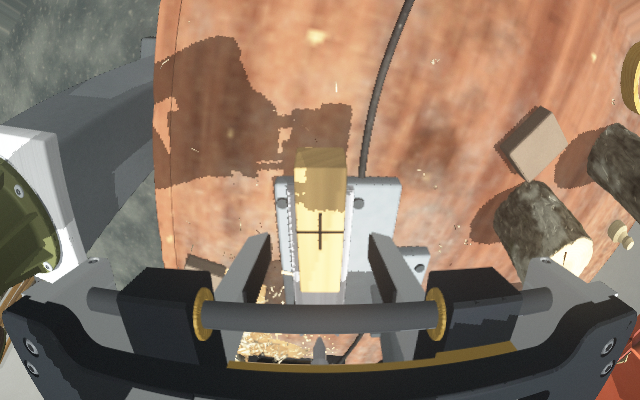

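View pics/s5.png

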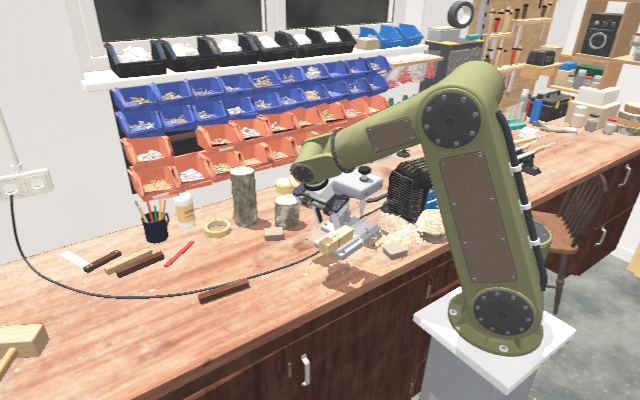

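Run:
```python
from h import *
crop('w5',265,140,385,300,4,'w5a');crop('w5',280,325,360,365,8,'w5b')
```

```text
(no output)
```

View pics/w5a.png

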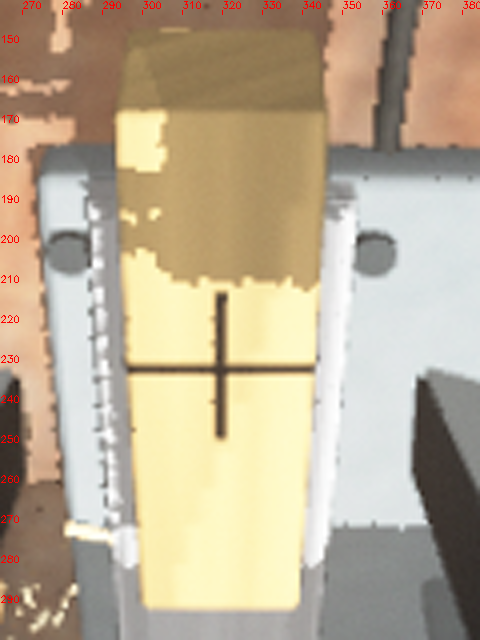

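View pics/w5b.png

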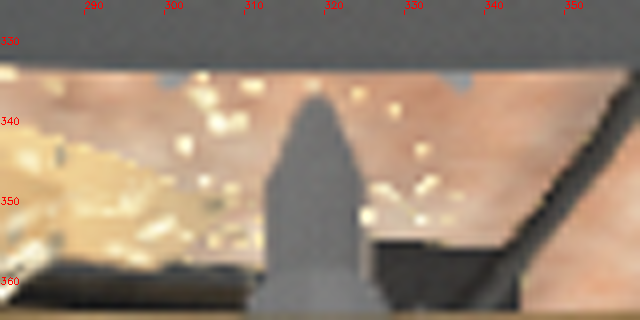

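Run:
```python
from h import *
d=load('w5'); a=np.radians(103.3);u=np.array([np.cos(a),np.sin(a)]);n=np.array([u[1],-u[0]])
q=lambda x,y,x0,y0,s:(x0+x/s-.5,y0+y/s-.5)
c=plane(d,*q(221,370,265,140,4),70,True);print('cross',c)
t=plane(d,*q(317,94,280,325,8),82,True);print('tip',t)
dd=(t-c)[:2];print('to go along',-dd@u,'lateral',dd@n)
B=[plane(d,*q(x,y,265,140,4),70,True) for x,y in [(117,109),(326,109),(300,609),(142,609)]]
for b in B: print(b.round(1))
ax=(B[0]+B[1]-B[2]-B[3])/2;print(np.degrees(np.arctan2(ax[1],ax[0])),[np.linalg.norm(B[i]-B[(i+1)%4]).round(1) for i in range(4)])
for nm,x,y,z in [('wLe',88,185,38),('wRe',354,187,38),('wLf',117,565,38),('wRf',326,565,38)]: print(nm,plane(d,*q(x,y,265,140,4),z,True).round(1))
s=load('scene0')
s0=np.array([190+516/3-.3,160+162/3-.3]); print(tri([ray(d,*q(317,94,280,325,8),True),ray(s,*s0)]))
```

```text
cross [506.82712187 168.56237651  70.        ]
tip [540.35511938  26.34887649  82.        ]
to go along 146.11228065434554 lateral -0.08743947795025338
[474.  223.8  70. ]
[511.1 232.7  70. ]
[544.6  96.7  70. ]
[505.9  87.3  70. ]
103.49437161669444 [np.float64(38.1), np.float64(140.1), np.float64(39.8), np.float64(140.1)]
wLe [472.3 187.   38. ]
wRe [529.3 200.2  38. ]
wLf [501.3  66.3  38. ]
wRf [558.5  80.1  38. ]
(array([542.74503648,  18.56782046,  82.44886759]), [4.619423159853923, 4.619423159853907])
```

Request:
jog_arm(
  commands=[
    [0, 0, 0, -0.081, -0.019, 0, 0.65],
    [0, 0, 0, -0.162, -0.038, 0, 0.65],
    [0, 0, -0.01, -0.162, -0.038, 0, 0.65],
    [0, 0, -0.03, -0.162, -0.038, 0, 0.65],
    [0, 0, -0.05, -0.162, -0.038, 0, 0.65],
    [0, 0, -0.065, -0.162, -0.038, 0, 0.65],
    [0, 0, -0.075, -0.162, -0.038, 0, 0.65],
    [0, 0, -0.079, -0.162, -0.038, 0, 0.65],
    [0, 0, -0.079, -0.162, -0.038, 0, 0.65],
    [0, 0, -0.079, -0.162, -0.038, 0, 0.65],
  ],
)

```text
clock: 10.6
eef_pos: [498.4, 200.4, 49.4]
eef_rot: [-3.141, 0.697, 1.803]
wrist_force: [0.3, 0.2, -0.5]
finger_gap: 61.2
```

Run:
```python
from h import *
d=snap('wrist','w6');snap('scene','s6')
s=manip.read_state();print(s['eef_pos'],s['eef_rot'],s['joints'],s['wrist_force'])
crop('s6',270,150,400,270,5,'s6c')
```

```text
[498.33874884 200.34057453  49.3659662 ] [-3.1409855   0.69668526  1.80304525] [ 0.61592823  0.64676969  1.57224752 -0.66612849  1.29621272  0.69486303] [-0.58069275 -0.12159228 -0.02601099]
```

View pics/w6.png

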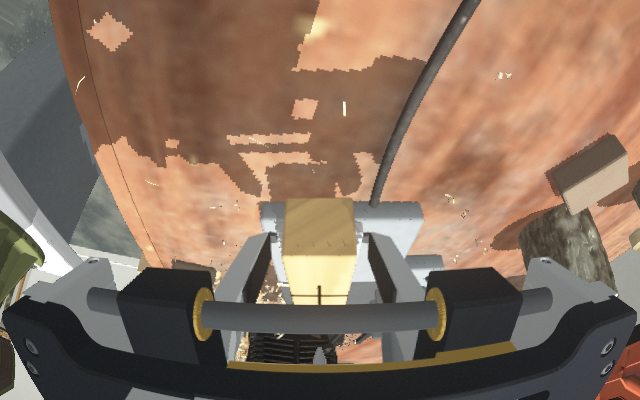

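View pics/s6c.png

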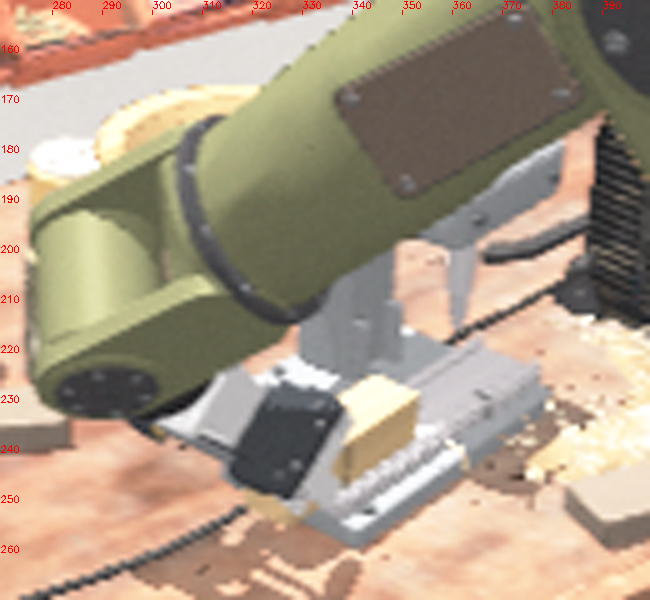

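Run:
```python
from h import *
crop('w6',290,325,350,370,10,'w6b')
crop('w6',270,190,380,310,5,'w6a')
```

```text
(no output)
```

View pics/w6b.png

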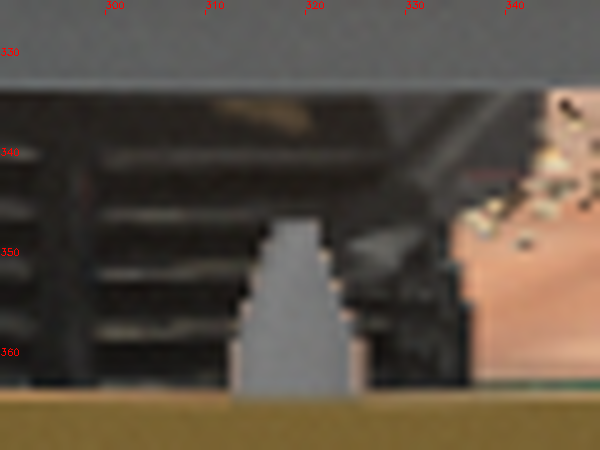

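View pics/w6a.png

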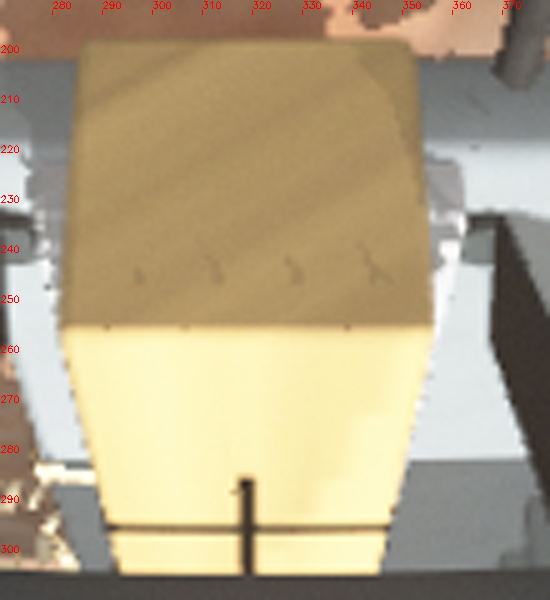

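Run:
```python
from h import *
a=load('w5');b=load('w6')
an=np.radians(103.4);u=np.array([np.cos(an),np.sin(an)]);n=np.array([u[1],-u[0]])
print('tip tri',tri([ray(a,319.1,336.0,True),ray(b,319.2,345.8,True)]))
print(plane(a,319.1,336.0,82,True),plane(b,319.2,345.8,82,True))
print('cross tri',tri([ray(a,319.75,232,True),ray(b,319,295,True)]))
t=plane(a,319.1,336.0,82,True)[:2];c=plane(b,270+248/5-.5,190+527/5-.5,70,True)[:2];print(c,(c-t)@u,(c-t)@n)
```

```text
tip tri (array([540.68654415,  25.25965571,  80.96787746]), [0.09997297168113473, 0.09997297168126747])
[540.195395    26.89379854  82.        ] [539.37069467  31.2780063   82.        ]
cross tri (array([506.90221801, 168.26745751,  69.6313488 ]), [0.00432520963446507, 0.004325209634320817])
[506.67796077 169.54151528] 146.53185303599173 0.4533577737350321
```

Request:
jog_arm(
  commands=[
    [0, 0, 0, 0, 0, 0, 0.3],
    [0, 0, 0, 0, 0, 0, 0.3],
    [0, 0, 0, 0, 0, 0, 0.3],
    [0, 0, 0, 0, 0, 0, 0.3],
    [0.0023, -0.0097, 0, 0, 0, 0, 0.3],
    [0.0046, -0.0195, 0, 0, 0, 0, 0.3],
    [0.0069, -0.0292, 0, 0, 0, 0, 0.3],
    [0.0092, -0.0389, 0, 0, 0, 0, 0.3],
    [0.0115, -0.0487, 0, 0, 0, 0, 0.3],
    [0.0115, -0.0487, 0, 0, 0, 0, 0.3],
  ],
  grip_force=12,
)

```text
clock: 11.95
eef_pos: [509.8, 150.5, 49.0]
eef_rot: [-3.14, 0.698, 1.803]
wrist_force: [0.5, -2.0, 1.0]
finger_gap: 39.9
```

Run:
```python
from h import *
d=snap('wrist','w7');snap('scene','s7')
s=manip.read_state();print(s['eef_pos'],s['eef_rot'],s['joints'],s['wrist_force'])
crop('s7',270,150,400,270,5,'s7c');crop('w7',270,190,380,310,5,'w7a')
```

```text
[509.64288699 151.09158891  48.9917167 ] [-3.13954753  0.69762887  1.80340197] [ 0.53384691  0.61308826  1.63324222 -0.70624907  1.2356015   0.660207  ] [ 0.5758654  -2.54059308  1.22254725]
```

View pics/s7c.png

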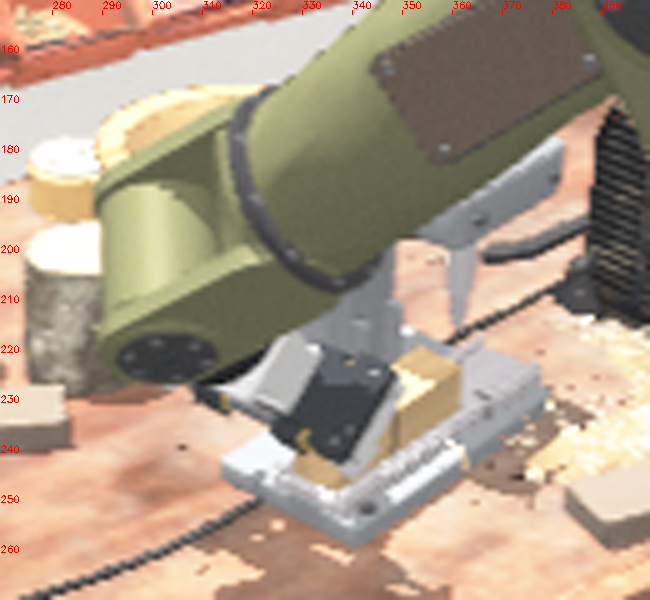

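View pics/w7.png

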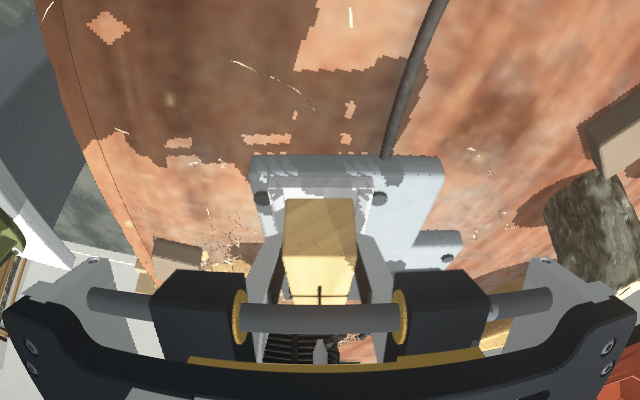

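Request:
jog_arm(
  commands=[
    [0.0023, -0.0097, 0, 0, 0, 0, 0.3],
    [0.0046, -0.0195, 0, 0, 0, 0, 0.3],
    [0.0069, -0.0292, 0, 0, 0, 0, 0.3],
    [0.0092, -0.0389, 0, 0, 0, 0, 0.3],
    [0.0115, -0.0487, 0, 0, 0, 0, 0.3],
    [0.0138, -0.0584, 0, 0, 0, 0, 0.3],
    [0.0161, -0.0681, 0, 0, 0, 0, 0.3],
    [0.0184, -0.0778, 0, 0, 0, 0, 0.3],
    [0.0202, -0.0856, 0, 0, 0, 0, 0.3],
    [0.0202, -0.0856, 0, 0, 0, 0, 0.3],
  ],
)

```text
clock: 13.3
eef_pos: [529.9, 65.0, 49.0]
eef_rot: [-3.139, 0.698, 1.803]
wrist_force: [0.6, -2.7, 2.9]
finger_gap: 40.3
```

Run:
```python
from h import *
d=snap('wrist','w8');snap('scene','s8')
s=manip.read_state();print(s['eef_pos'],s['eef_rot'],s['joints'],s['wrist_force'])
crop('s8',270,150,400,270,5,'s8c');crop('w8',270,240,380,370,5,'w8a')
```

```text
[529.80841812  65.40073969  49.01541526] [-3.13942475  0.69778544  1.80333876] [ 0.37914068  0.56992719  1.70845728 -0.77805678  1.13170074  0.58882898] [ 0.06564467 -3.09211472  2.24142028]
```

View pics/s8c.png

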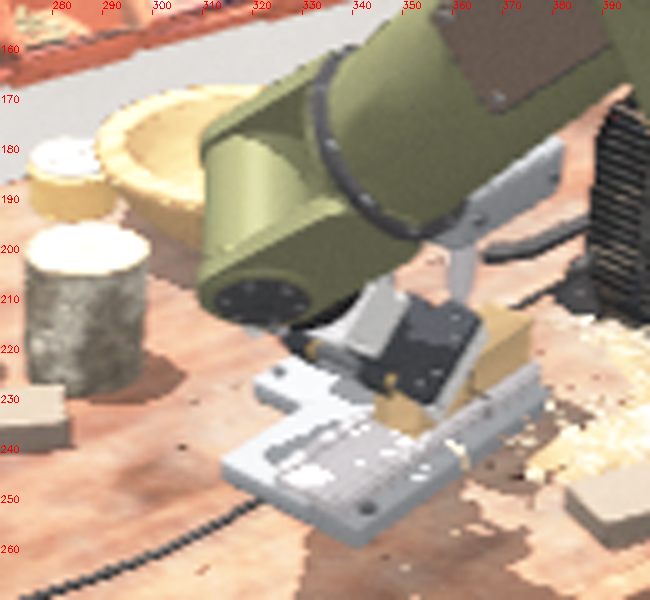

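View pics/w8a.png

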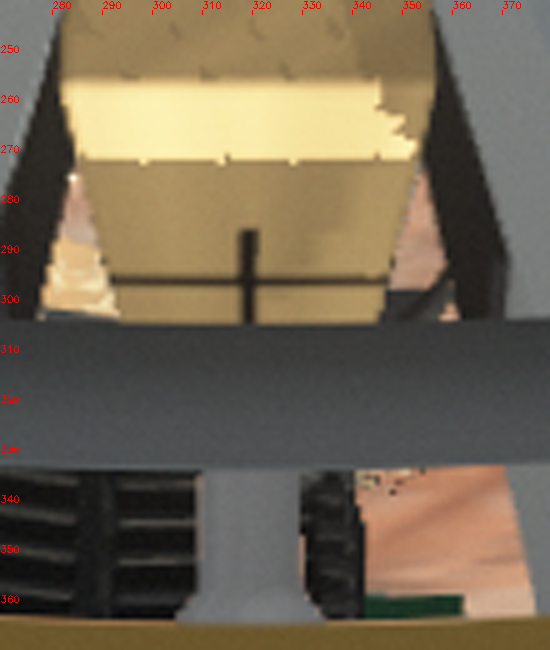

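Run:
```python
from h import *
b=load('w8')
an=np.radians(103.3);u=np.array([np.cos(an),np.sin(an)]);n=np.array([u[1],-u[0]])
c=plane(b,270+248/5-.5,240+281/5-.5,70,True)[:2]
for t in ([540.2,26.9],[540.7,25.3]): print(c,(c-t)@u,(c-t)@n)
c0=np.array([506.7,169.2]);print('moved',(c0-c)@u)
```

```text
[538.32268522  33.57552054] 6.928351330587339 -0.29126133945917493
[538.32268522  33.57552054] 8.60046239562473 -0.40977119634675285
moved 139.2616684613938
```

Request:
jog_arm(
  commands=[
    [0.0005, -0.002, 0, 0, 0, 0, 0.3],
    [0.0011, -0.005, 0, 0, 0, 0, 0.3],
    [0.0017, -0.0073, 0, 0, 0, 0, 0.3],
    [0.0017, -0.0073, 0, 0, 0, 0, 0.3],
    [0.0017, -0.0073, 0, 0, 0, 0, 0.3],
    [0.0017, -0.0073, 0, 0, 0, 0, 0.6],
    [0.0017, -0.0073, 0, 0, 0, 0, 0.6],
    [0.0017, -0.0073, 0, 0, 0, 0, 0.6],
    [-0.004, 0.014, 0.03, 0, 0, 0, 0.6],
    [-0.013, 0.055, 0.076, 0, 0, 0, 0.6],
  ],
)

```text
clock: 14.65
eef_pos: [516.0, 120.5, 124.8]
eef_rot: [-3.136, 0.697, 1.804]
wrist_force: [0.7, -0.2, 1.3]
finger_gap: 56.1
```

Run:
```python
from h import *
d=snap('wrist','w9');snap('scene','s9')
s=manip.read_state();print(s['eef_pos'],s['eef_rot'],s['joints'],s['wrist_force'])
crop('s9',270,150,400,270,5,'s9c')
```

```text
[518.03128693 124.32173581 129.08909336] [3.13422425 0.69504931 1.80068462] [ 0.4851504   0.47232469  1.62985026 -0.69830922  1.31201236  0.53360201] [ 0.76271335 -0.60688809 -0.29811009]
```

View pics/s9c.png

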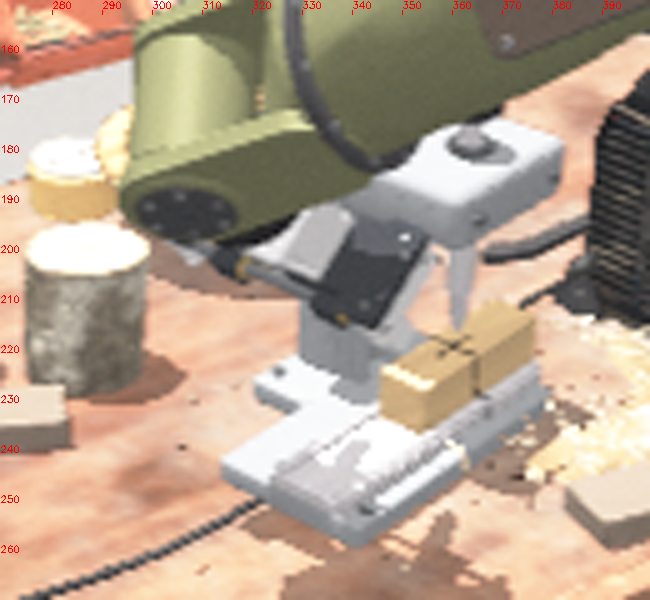

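View pics/w9.png

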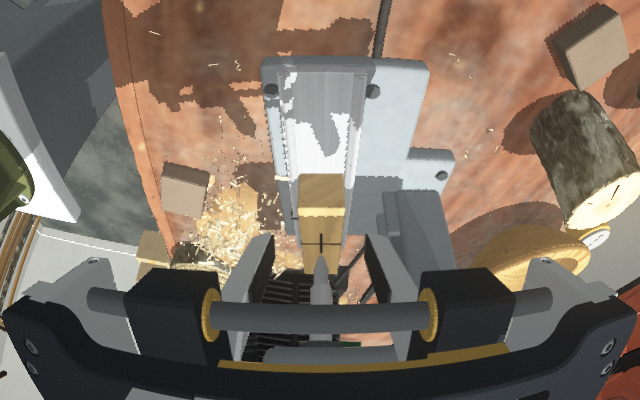

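Run:
```python
from h import *
crop('w9',280,165,360,285,6,'w9a')
```

```text
(no output)
```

View pics/w9a.png

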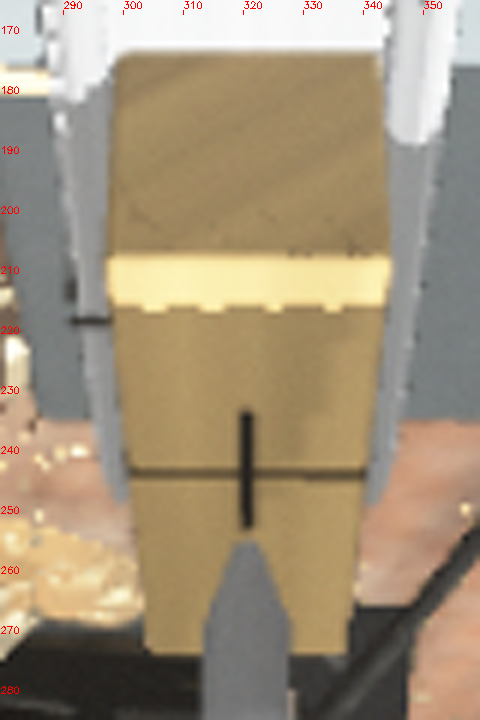

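Run:
```python
from h import *
d0=load('w9');d=snap('wrist','w10');snap('top','t10')
R,t,*_=geo(d0);print(-R.T@t);R,t,*_=geo(d);print(-R.T@t)
crop('w10',280,165,360,285,6,'w10a')
an=np.radians(103.3);u=np.array([np.cos(an),np.sin(an)]);n=np.array([u[1],-u[0]])
q=lambda x,y:(280+x/6-.5,165+y/6-.5)
for r in (534,537,540):
  t=plane(d0,*q(247,r),82,True)[:2]; c=plane(d0,*q(246,473),70,True)[:2]
  print(t,c,'cross-tip along',(c-t)@u,'lat',(c-t)@n)
for z in (34,36,38):
  l=plane(d0,*q(90,321),z,True)[:2]; print('line',l,'cross-line',(c-l)@u,'x',(l-t)@n)
```

```text
[478.24822426 288.56059474 215.29002335]
[478.65116403 291.80987287 219.92120247]
[539.71600614  28.83375037] [539.89941715  27.22981998] cross-tip along -1.6031048195406128 lat -0.19049203735842266
[539.96637187  27.78162646] [539.89941715  27.22981998] cross-tip along -0.5216034938065971 lat -0.1921018528131582
[540.21837062  26.72265088] [539.89941715  27.22981998] cross-tip along 0.5669414128264232 lat -0.19372465715272005
line [514.86830851  11.31790417] cross-line 9.726740332239771 x -28.214002803792127
line [514.46431403  14.37645847] cross-line 6.657281078847635 x -27.903542081577346
line [514.06031955  17.43501277] cross-line 3.5878218254555563 x -27.593081359362575
```

View pics/w10a.png

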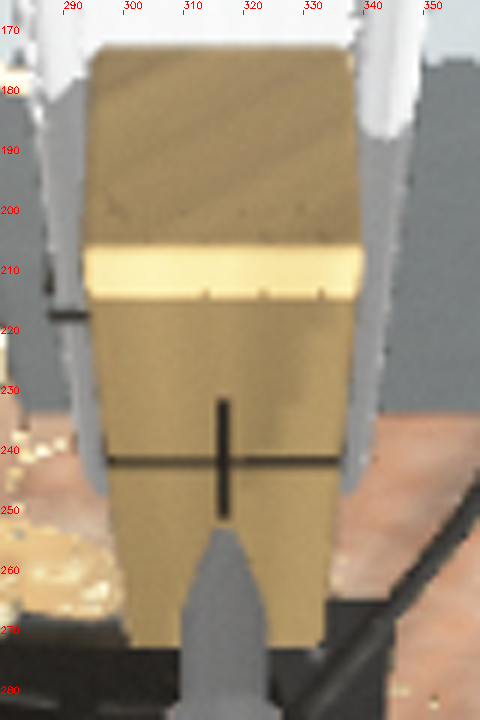

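Run:
```python
from h import *
d=load('s9')
crop('s9',340,195,385,250,12,'s9d',5)
p0=np.array([540.0,27.2]);an=np.radians(103.3);u=np.array([np.cos(an),np.sin(an)]);n=np.array([u[1],-u[0]])
P=lambda x,y,z:proj(d,[*(p0+x*n+y*u),z]).round(2)
print('tip',P(0,0,82),'cross',P(0,0,70),'side top',P(-20,0,70),'side at38',P(-20,0,42),'wall line',P(-31,0,38),P(-28,0,37),P(-31,0,22))
print('per y',P(0,1,70)-P(0,0,70))
```

```text
tip [360.02 216.08] cross [359.82 218.98] side top [364.4  220.94] side at38 [363.89 227.65] wall line [366.34 229.7 ] [365.63 229.64] [366.04 233.49]
per y [-0.17  0.11]
```

View pics/s9d.png

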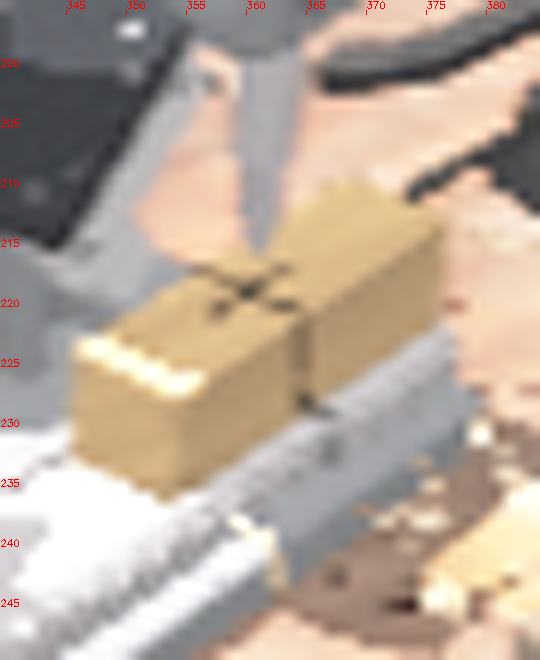

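Run:
```python
from h import *
d=load('w10');d9=load('w9');s=load('s9')
crop('w10',305,230,330,262,20,'w10b',5);crop('w10',280,205,305,225,24,'w10c',5)
an=np.radians(103.3);u=np.array([np.cos(an),np.sin(an)]);n=np.array([u[1],-u[0]])
q=lambda x,y:(280+x/6-.5,165+y/6-.5)
c=plane(d,*q(223,461),70,True)[:2]
for r in (527,530,533):
  t=plane(d,*q(225,r),82,True)[:2]; print(t,c,(c-t)@u,(c-t)@n)
for z in (36,38,40):
  l=plane(d,*q(68,316),z,True)[:2]; print('line',l,'cross-line',(c-l)@u,'x',(l-t)@n)
print(tri([ray(d,*q(223,461),True),ray(s,360.1,218.75)]))
print(tri([ray(d,*q(225,529),True),ray(s,360.9,215.2)]))
```

```text
[540.37519764  26.97609978] [539.91755383  27.55925376] 0.6727939755021107 -0.31121486690271083
[540.62210427  25.91267724] [539.91755383  27.55925376] 1.764495126123424 -0.3068591064471988
[540.87059046  24.84243504] [539.91755383  27.55925376] 2.8631964064712245 -0.3024716782105611
line [514.47209898  13.75390117] cross-line 7.581357276874736 x -28.241368483360823
line [514.08257418  16.77754355] cross-line 4.549202310078655 x -27.924857654524526
line [513.69304937  19.80118594] cross-line 1.5170473432826008 x -27.608346825688116
(array([540.51792127,  25.49794735,  69.45440546]), [0.5719866724634821, 0.5719866724634894])
(array([542.04483191,  21.43069406,  81.02615968]), [1.4588076693212981, 1.4588076693212262])
```

View pics/w10b.png

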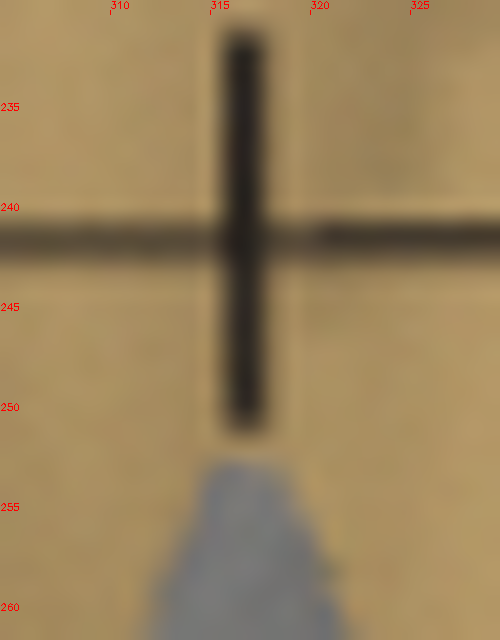

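View pics/w10c.png

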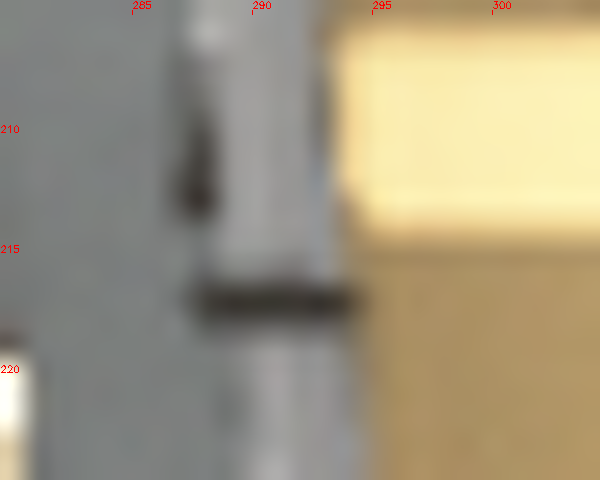

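Request:
jog_arm(
  commands=[
    [0.009, -0.041, -0.046, 0, 0, 0, 0.6],
    [0.0147, -0.0623, -0.076, 0, 0, 0, 0.6],
    [0.0147, -0.0623, -0.076, 0, 0, 0, 0.6],
    [0.0147, -0.0623, -0.076, 0, 0, 0, 0.3],
    [0.0147, -0.0623, -0.076, 0, 0, 0, 0.3],
    [0.0147, -0.0623, -0.076, 0, 0, 0, 0.3],
    [0.0147, -0.0623, -0.076, 0, 0, 0, 0.3],
    [0.0151, -0.0643, -0.076, 0, 0, 0, 0.3],
    [0.0156, -0.066, -0.076, 0, 0, 0, 0.3],
    [0.0156, -0.066, -0.076, 0, 0, 0, 0.3],
  ],
)

```text
clock: 16.1
eef_pos: [533.1, 55.5, 49.9]
eef_rot: [3.141, 0.697, 1.803]
wrist_force: [-0.2, 3.0, 5.3]
finger_gap: 39.8
```

Request:
jog_arm(
  commands=[
    [0, 0, 0, 0, 0, 0, 0.3],
    [0, 0, 0, 0, 0, 0, 0.6],
    [0, 0, 0, 0, 0, 0, 0.6],
    [0, 0, 0, 0, 0, 0, 0.6],
    [-0.0057, 0.0213, 0.03, 0, 0, 0, 0.6],
    [-0.0147, 0.0623, 0.076, 0, 0, 0, 0.6],
    [-0.022, 0.083, 0.11, 0, 0, 0, 0.6],
    [-0.022, 0.083, 0.11, 0, 0, 0, 0.6],
    [-0.022, 0.083, 0.11, 0, 0, 0, 0.6],
    [-0.022, 0.083, 0.11, 0, 0, 0, 0.6],
  ],
)

```text
clock: 17.35
eef_pos: [510.2, 137.0, 157.8]
eef_rot: [-3.137, 0.698, 1.804]
wrist_force: [-0.4, 0.0, -0.4]
finger_gap: 56.4
```

Run:
```python
from h import *
d=snap('wrist','w11');snap('scene','s11')
s=manip.read_state();print(s['eef_pos'],s['eef_rot'],s['joints'],s['wrist_force'])
crop('s11',340,195,385,250,12,'s11d',5)
```

```text
[510.35130743 137.222892   158.09321027] [-3.13810073  0.6974113   1.80402222] [ 0.51170439  0.43986186  1.60186311 -0.67853834  1.38222735  0.50957919] [-0.37077543  0.1395967  -0.37819353]
```

View pics/w11.png

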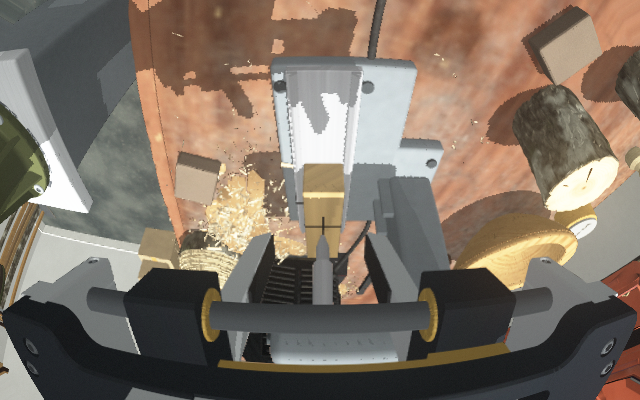

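View pics/s11d.png

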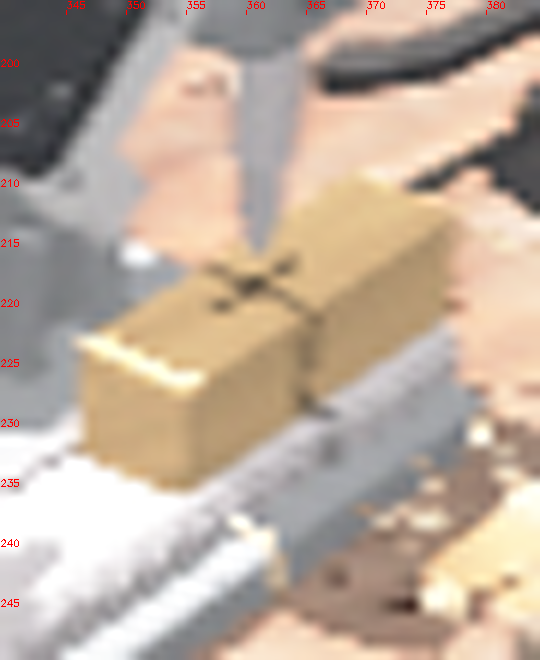

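Run:
```python
from h import *
crop('w11',290,195,345,255,10,'w11a',5)
```

```text
(no output)
```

View pics/w11a.png

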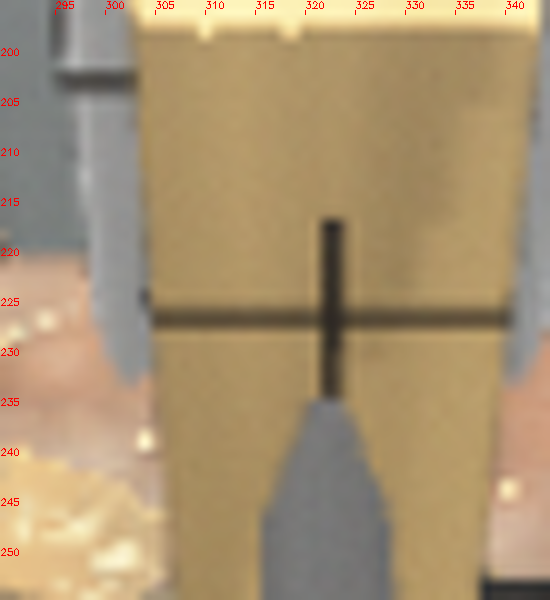

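Run:
```python
from h import *
d=load('w11');s=load('s11')
an=np.radians(103.3);u=np.array([np.cos(an),np.sin(an)]);n=np.array([u[1],-u[0]])
q=lambda x,y:(290+x/10-.5,195+y/10-.5)
c=plane(d,*q(331,318),70,True)[:2]
for r in (395,398,403):
  t=plane(d,*q(327,r),82,True)[:2]; print(t,c,(c-t)@u,(c-t)@n)
for z in (37,38):
  l=plane(d,*q(90,79),z,True)[:2]; print('line',l,'cross-line',(c-l)@u,'x',(l-t)@n)
w=load('w10')
print('tip tri',tri([ray(d,*q(327,398),True),ray(w,317,252.75,True)]), 'line',tri([ray(d,*q(90,79),True),ray(w,291,217,True)]))
a5=load('w5');print('tip tri w5,w11',tri([ray(d,*q(327,398),True),ray(a5,319.1,336.,True)]))
```

```text
[540.12311336  27.01031693] [541.47000824  23.41002966] -3.813576319684103 0.48252450035949407
[540.27443504  26.38887906] [541.47000824  23.41002966] -3.173994602458694 0.4782230585223423
[540.52777011  25.3485184 ] [541.47000824  23.41002966] -2.1032579181354647 0.47101741991676327
line [514.49479639  16.1331513 ] cross-line 0.8760638855888498 x -27.45473279910275
line [514.29440572  17.50133315] cross-line -0.5015216043643405 x -27.334998886685646
tip tri (array([539.95921917,  28.20589201,  83.09002828]), [0.12685897853882222, 0.12685897853885242]) line (array([513.70406217,  21.28869653,  40.75836851]), [0.03691893152181171, 0.036918931521895564])
tip tri w5,w11 (array([537.8992809 ,  36.32877777,  87.90356937]), [0.05414149368595888, 0.05414149368597417])
```

Request:
jog_arm(
  commands=[
    [0, 0, 0.03, 0, 0, 0, 0.6],
    [0.002, -0.002, 0.06, 0.04, 0.01, 0, 0.6],
    [0.005, -0.008, 0.083, 0.1, 0.024, 0, 0.6],
    [0.007, -0.014, 0.083, 0.162, 0.038, 0, 0.6],
    [0.007, -0.014, 0.083, 0.162, 0.038, 0, 0.6],
    [0.007, -0.014, 0.083, 0.162, 0.038, 0, 0.6],
    [0.007, -0.014, 0.083, 0.162, 0.038, 0, 0.6],
    [0.007, -0.014, 0.083, 0.162, 0.038, 0, 0.6],
    [0.007, -0.014, 0.083, 0.162, 0.038, 0, 0.6],
    [0.007, -0.014, 0.083, 0.162, 0.038, 0, 0.6],
  ],
)

```text
clock: 18.7
eef_pos: [517.4, 124.0, 241.9]
eef_rot: [-3.141, 0.349, 1.803]
wrist_force: [-0.3, -0.3, 0.4]
finger_gap: 56.2
```

Run:
```python
from h import *
d=snap('wrist','w12')
s=manip.read_state();print(s['eef_pos'],s['eef_rot'],s['wrist_force'])
crop('w12',280,180,360,240,10,'w12a',5)
```

```text
[517.46165199 123.97055599 241.90837977] [-3.14086688  0.34862574  1.80330507] [ 0.97947279 -0.97375894 -0.08502119]
```

View pics/w12.png

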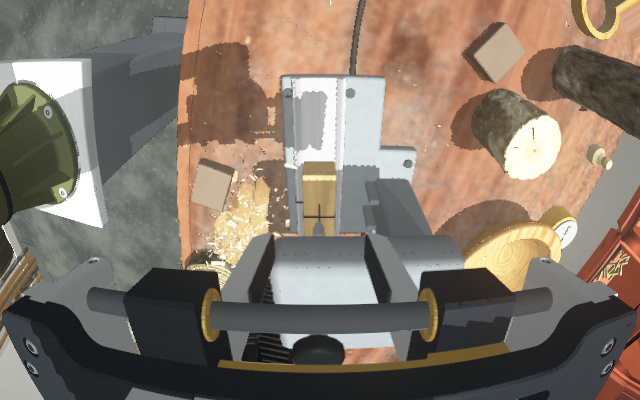

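View pics/w12a.png

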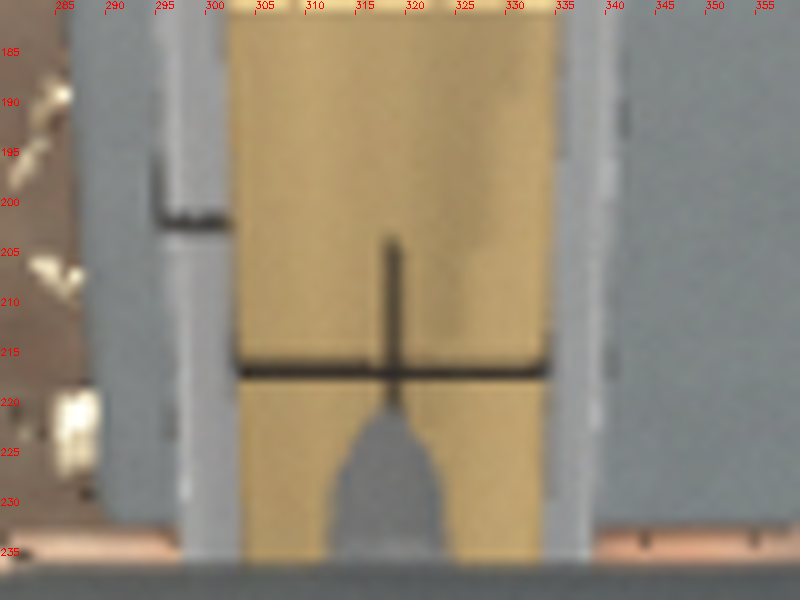

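Run:
```python
from h import *
d=load('w12')
an=np.radians(103.3);u=np.array([np.cos(an),np.sin(an)]);n=np.array([u[1],-u[0]])
q=lambda x,y:(280+x/10-.5,180+y/10-.5)
c=plane(d,*q(392,371),70,True)[:2]
for r in (400,405,410):
  t=plane(d,*q(391,r),82,True)[:2]; print(t,c,(c-t)@u,(c-t)@n)
for z in (36,37,38):
  l=plane(d,*q(195,222),z,True)[:2]; print('line',l,'cross-line',(c-l)@u,'x',(l-t)@n)
w=load('w11');q2=lambda x,y:(290+x/10-.5,195+y/10-.5)
print(tri([ray(d,*q(392,371),True),ray(w,*q2(331,318),True)]))
print(tri([ray(d,*q(391,405),True),ray(w,*q2(327,398),True)]))
print(tri([ray(d,*q(195,222),True),ray(w,*q2(90,79),True)]))
```

```text
[540.33810057  27.59460795] [541.45573579  23.24972797] -4.485457081487209 0.08812048545371316
[540.51488426  26.84264388] [541.45573579  23.24972797] -3.7129924961239507 0.0890674668490826
[540.69210183  26.08882888] [541.45573579  23.24972797] -2.9386268133419895 0.09001801265449937
line [515.30303937  16.980179  ] cross-line 0.08497166344644035 x -26.803541699982837
line [515.22628012  17.65244369] cross-line -0.5869205745224872 x -26.723587867229885
line [515.14952086  18.32470838] cross-line -1.2588128124914426 x -26.64363403447693
(array([541.5103249 ,  23.133429  ,  69.82977523]), [0.026937111865510226, 0.026937111865116173])
(array([540.28194433,  27.08465102,  82.3865986 ]), [0.17248930466448067, 0.17248930466462606])
(array([514.59941038,  18.81307058,  38.87515736]), [0.4925415800489608, 0.4925415800489125])
```

Request:
jog_arm(
  commands=[
    [-0.002, 0.006, 0, -0.062, -0.014, 0, 0.6],
    [-0.005, 0.01, -0.02, -0.124, -0.028, 0, 0.6],
    [-0.007, 0.014, -0.05, -0.162, -0.038, 0, 0.6],
    [-0.007, 0.014, -0.083, -0.162, -0.038, 0, 0.6],
    [0.0003, -0.0067, -0.117, -0.162, -0.038, 0, 0.6],
    [0.0093, -0.0477, -0.163, -0.162, -0.038, 0, 0.6],
    [0.015, -0.069, -0.193, -0.162, -0.038, 0, 0.6],
    [0.015, -0.069, -0.193, -0.162, -0.038, 0, 0.6],
    [0.015, -0.069, -0.193, -0.162, -0.038, 0, 0.6],
    [0.015, -0.069, -0.193, -0.162, -0.038, 0, 0.6],
  ],
)

```text
clock: 20.0
eef_pos: [533.0, 55.9, 50.2]
eef_rot: [3.14, 0.697, 1.803]
wrist_force: [0.4, -0.1, 0.2]
finger_gap: 56.5
```

Run:
```python
from h import *
d=snap('wrist','w13')
s=manip.read_state();print(s['eef_pos'],s['eef_rot'],s['wrist_force'])
crop('w13',270,240,380,370,5,'w13a')
```

```text
[532.93851959  55.82410246  50.04648903] [3.14062967 0.69678671 1.80297289] [ 0.3761149   0.24520822 -0.95071826]
```

Request:
jog_arm(
  commands=[
    [0, 0, 0, 0, 0, 0, 0.3],
    [0, 0, 0, 0, 0, 0, 0.3],
    [0, 0, 0, 0, 0, 0, 0.3],
    [0, 0, 0, 0, 0, 0, 0.3],
    [0, 0, 0, 0, 0, 0, 0.3],
    [0, 0, 0, 0, 0, 0, 0.3],
    [0, 0, 0, 0, 0, 0, 0.3],
    [0, 0, 0, 0, 0, 0, 0.3],
    [0, 0, 0, 0, 0, 0, 0.3],
    [0, 0, 0, 0, 0, 0, 0.3],
  ],
)

```text
clock: 21.3
eef_pos: [532.6, 55.1, 49.2]
eef_rot: [-3.141, 0.697, 1.803]
wrist_force: [-2.0, 4.1, 5.0]
finger_gap: 40.0
```

Run:
```python
from h import *
d=snap('wrist','w14')
s=manip.read_state();print(s['eef_pos'],s['eef_rot'],s['wrist_force'])
crop('w14',270,240,380,370,5,'w14a')
a=cv2.imread('pics/w13a.png')[:330];b=cv2.imread('pics/w14a.png')[:330];cv2.imwrite('pics/w1314.png',np.hstack([a[:,:400],b[:,:400]]))
```

```text
[532.63718593  55.09250504  49.21713308] [-3.14076857  0.69691977  1.80327373] [-1.95772649  4.35204098  5.8063511 ]
```

View pics/w1314.png

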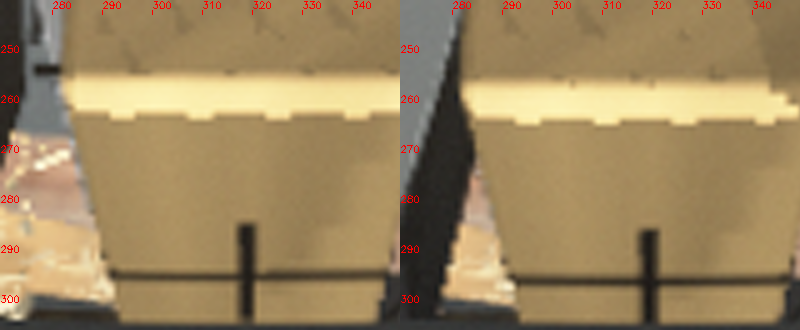

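Run:
```python
from h import *
an=np.radians(103.3);u=np.array([np.cos(an),np.sin(an)])
t=np.array([540.3,25.5])
a=load('w13');b=load('w14');w=load('w8')
for d,y in ((a,275),(b,282)): c=plane(d,270+248/5-.5,240+y/5-.5,70,True)[:2]; print(c,(c-t)@u)
```

```text
[541.67850552  23.63059162] -2.1363935753517853
[541.31249968  22.65794979] -2.998748502560015
```

Request:
jog_arm(
  commands=[
    [-0.0002, 0.0008, 0, 0, 0, 0, 0.3],
    [-0.0004, 0.0016, 0, 0, 0, 0, 0.3],
    [-0.0005, 0.0022, 0, 0, 0, 0, 0.3],
    [-0.0005, 0.0022, 0, 0, 0, 0, 0.3],
    [-0.0005, 0.0022, 0, 0, 0, 0, 0.3],
    [-0.0005, 0.0022, 0, 0, 0, 0, 0.6],
    [-0.0005, 0.0022, 0, 0, 0, 0, 0.6],
    [-0.0005, 0.0022, 0, 0, 0, 0, 0.6],
    [-0.0062, 0.0235, 0.03, 0, 0, 0, 0.6],
    [-0.0152, 0.0645, 0.076, 0, 0, 0, 0.6],
  ],
)

```text
clock: 22.6
eef_pos: [516.4, 119.1, 124.8]
eef_rot: [-3.136, 0.697, 1.804]
wrist_force: [0.4, -0.3, 0.8]
finger_gap: 56.4
```

Request:
jog_arm(
  commands=[
    [-0.005, 0.02, 0.05, 0, 0, 0, 0.6],
    [-0.005, 0.02, 0.1, 0.03, 0.007, 0, 0.6],
    [-0.003, 0.015, 0.115, 0.1, 0.024, 0, 0.6],
    [0, 0.005, 0.116, 0.162, 0.038, 0, 0.6],
    [0, 0.005, 0.116, 0.162, 0.038, 0, 0.6],
    [0, 0.005, 0.116, 0.162, 0.038, 0, 0.6],
    [0, 0.005, 0.116, 0.162, 0.038, 0, 0.6],
    [0, 0.005, 0.116, 0.162, 0.038, 0, 0.6],
    [0, 0.005, 0.116, 0.162, 0.038, 0, 0.6],
    [0, 0.005, 0.116, 0.162, 0.038, 0, 0.6],
  ],
)

```text
clock: 23.85
eef_pos: [517.2, 124.5, 240.9]
eef_rot: [-3.141, 0.349, 1.803]
wrist_force: [-0.9, -0.3, 0.3]
finger_gap: 56.4
```

Run:
```python
from h import *
d=snap('wrist','w15');snap('scene','s15')
s=manip.read_state();print(s['eef_pos'],s['eef_rot'],s['wrist_force'])
crop('w15',280,180,360,240,10,'w15a',5)
crop('s15',340,195,385,250,12,'s15d',5)
```

```text
[517.27086978 124.41819944 240.94862722] [-3.14090718  0.34859392  1.80322873] [-0.27265278  0.92335989  0.54834814]
```

View pics/w15a.png

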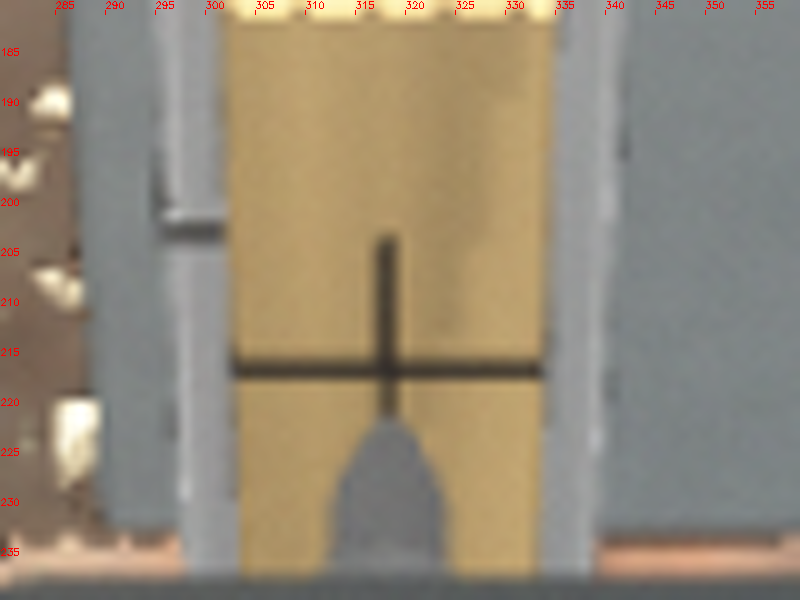

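View pics/s15d.png

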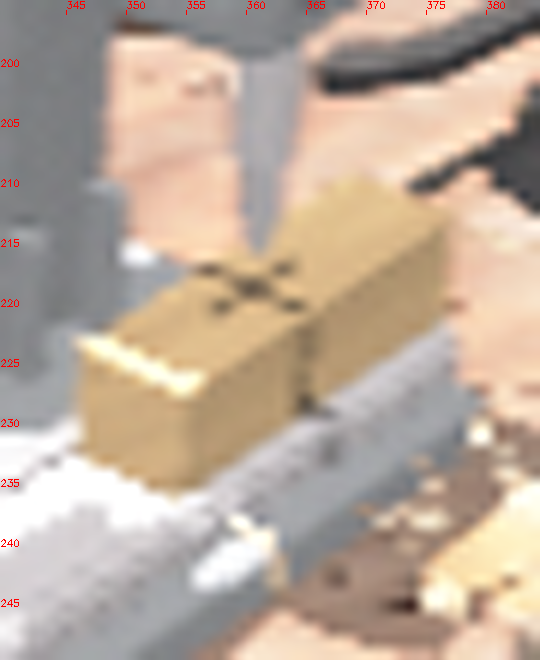

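Run:
```python
from h import *
d=load('w15')
an=np.radians(103.3);u=np.array([np.cos(an),np.sin(an)]);n=np.array([u[1],-u[0]])
q=lambda x,y:(280+x/10-.5,180+y/10-.5)
c=plane(d,*q(387,369),70,True)[:2]
for r in (412,417,422):
  t=plane(d,*q(388,r),82,True)[:2]; print(t,c,(c-t)@u,(c-t)@n)
for z in (37,38):
  l=plane(d,*q(193,231),z,True)[:2]; print('line',l,'cross-line',(c-l)@u,'x',(l-t)@n)
# column profile through the cross vertical arm
im=cv2.imread('pics/w15.png').astype(int)
for r in range(212,228): print(r,[tuple(im[r,x]) for x in (316,317,318,319,320)])
```

```text
[540.02543253  26.96662212] [540.39355285  24.655117  ] -2.33419392937589 -0.1735142262008566
[540.20223266  26.2126334 ] [540.39355285  24.655117  ] -1.559755215156752 -0.17211746952172355
[540.37946958  25.45677371] [540.39355285  24.655117  ] -0.7833952299072656 -0.17071537242583815
line [514.96377016  17.33813987] cross-line 1.2706127285052633 x -26.601711294119276
line [514.88697866  18.01471817] cross-line 0.5945151553680744 x -26.52079650113774
212 [(np.int64(103), np.int64(146), np.int64(174)), (np.int64(76), np.int64(105), np.int64(124)), (np.int64(50), np.int64(64), np.int64(73)), (np.int64(66), np.int64(92), np.int64(108)), (np.int64(99), np.int64(144), np.int64(172))]
213 [(np.int64(102), np.int64(149), np.int64(175)), (np.int64(77), np.int64(106), np.int64(127)), (np.int64(52), np.int64(64), np.int64(74)), (np.int64(65), np.int64(91), np.int64(109)), (np.int64(100), np.int64(147), np.int64(174))]
214 [(np.int64(101), np.int64(147), np.int64(174)), (np.int64(77), np.int64(106), np.int64(125)), (np.int64(50), np.int64(63), np.int64(72)), (np.int64(67), np.int64(92), np.int
[... 2409 characters left out ...]
, np.int64(118), np.int64(119)), (np.int64(116), np.int64(114), np.int64(116)), (np.int64(114), np.int64(113), np.int64(115)), (np.int64(113), np.int64(115), np.int64(114)), (np.int64(114), np.int64(115), np.int64(115))]
226 [(np.int64(114), np.int64(116), np.int64(116)), (np.int64(115), np.int64(115), np.int64(116)), (np.int64(114), np.int64(115), np.int64(115)), (np.int64(115), np.int64(116), np.int64(115)), (np.int64(112), np.int64(111), np.int64(113))]
227 [(np.int64(113), np.int64(115), np.int64(115)), (np.int64(118), np.int64(119), np.int64(116)), (np.int64(115), np.int64(116), np.int64(114)), (np.int64(114), np.int64(116), np.int64(113)), (np.int64(114), np.int64(115), np.int64(116))]
```

Request:
jog_arm(
  commands=[
    [0, 0, 0.05, 0, 0, 0, 0],
    [0, -0.01, 0.09, 0.081, 0.019, 0, 0],
    [0.008, -0.035, 0.09, 0.162, 0.038, 0, 0],
    [0.016, -0.07, 0.09, 0.162, 0.038, 0, 0],
    [0.023, -0.0984, 0.07, 0.162, 0.038, 0, 0],
    [0.023, -0.0984, 0.05, 0.162, 0.038, 0, 0],
    [0.023, -0.0984, 0.05, 0.162, 0.038, 0, 0],
    [0.023, -0.0984, 0.05, 0.162, 0.038, 0, 0],
    [0.023, -0.0984, 0.05, 0.162, 0.038, 0, 0],
    [0.023, -0.0984, 0.05, 0.162, 0.038, 0, 0],
  ],
)

```text
clock: 25.2
eef_pos: [540.4, 26.2, 291.5]
eef_rot: [3.141, 0.0, 1.803]
wrist_force: [-0.2, -0.3, -1.0]
finger_gap: 0.4
```

Run:
```python
from h import *
snap('wrist','w16');snap('scene','s16')
s=manip.read_state();print(s['eef_pos'],s['eef_rot'],s['wrist_force'],s['finger_gap'])
crop('s16',290,100,420,260,5,'s16c')
crop('w16',220,230,420,370,4,'w16c')
```

```text
[540.30209369  26.11042495 291.23384399] [3.14121950e+00 1.11641748e-04 1.80330537e+00] [ 0.19786057 -0.82579233 -0.60001671] 0.4211716621082171
```

View pics/s16c.png

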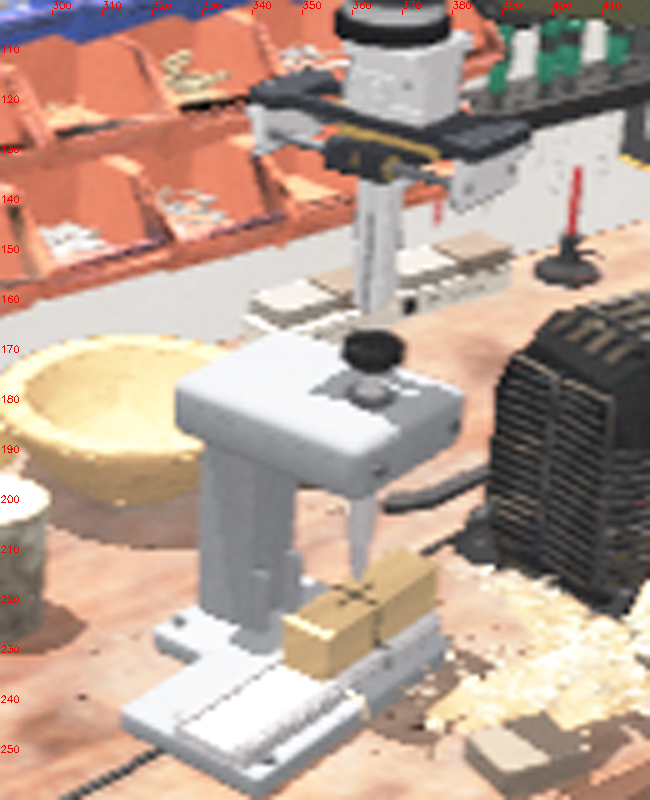

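View pics/w16c.png

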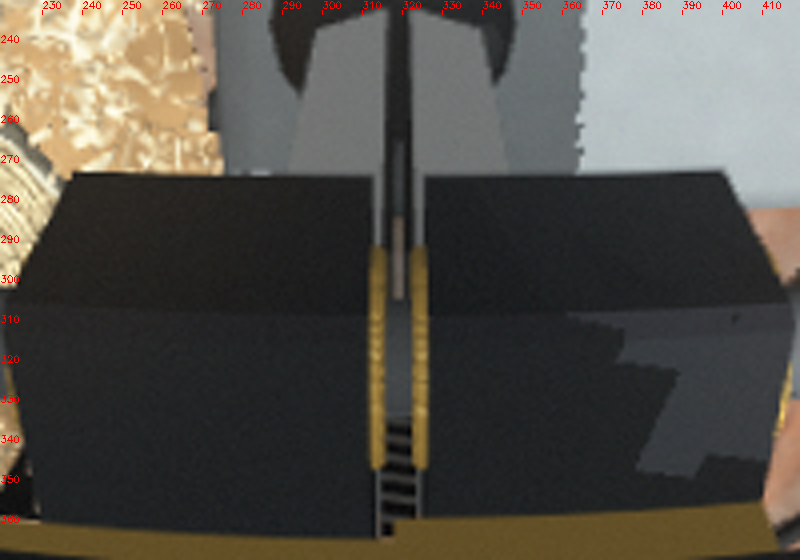

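Request:
jog_arm(
  commands=[
    [0, 0, -0.008, 0, 0, 0, 0],
    [0, 0, -0.016, 0, 0, 0, 0],
    [0, 0, -0.02, 0, 0, 0, 0],
    [0, 0, -0.022, 0, 0, 0, 0],
    [0, 0, -0.024, 0, 0, 0, 0],
    [0, 0, -0.026, 0, 0, 0, 0],
    [0, 0, -0.028, 0, 0, 0, 0],
    [0, 0, -0.03, 0, 0, 0, 0],
    [0, 0, -0.03, 0, 0, 0, 0],
    [0, 0, -0.03, 0, 0, 0, 0],
  ],
)

```text
clock: 26.55
eef_pos: [540.3, 26.0, 261.0]
eef_rot: [3.142, 0.0, 1.803]
wrist_force: [-1.9, 0.7, 4.2]
finger_gap: 0.2
```

Run:
```python
from h import *
snap('scene','s17')
s=manip.read_state();print(s['eef_pos'],s['wrist_force'])
crop('s17',340,195,385,250,12,'s17d',5)
```

```text
[540.26849741  26.00442447 261.02646945] [-2.31269173 -0.11808181  2.71510779]
```

View pics/s17d.png

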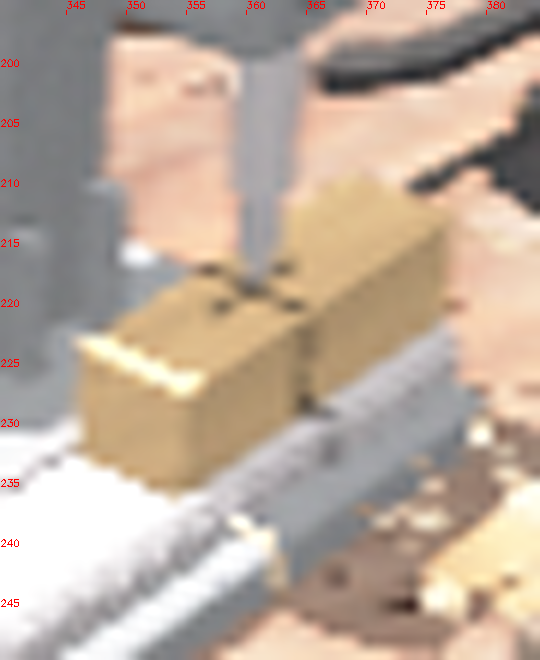

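Request:
jog_arm(
  commands=[
    [0, 0, -0.001, 0, 0, 0, 0],
    [0, 0, -0.002, 0, 0, 0, 0],
    [0, 0, -0.003, 0, 0, 0, 0],
    [0, 0, -0.0035, 0, 0, 0, 0],
    [0, 0, -0.004, 0, 0, 0, 0],
    [0, 0, -0.0045, 0, 0, 0, 0],
    [0, 0, -0.0045, 0, 0, 0, 0],
    [0, 0, -0.0045, 0, 0, 0, 0],
    [0, 0, -0.0045, 0, 0, 0, 0],
    [0, 0, -0.0045, 0, 0, 0, 0],
  ],
)

```text
clock: 27.85
eef_pos: [540.4, 26.0, 257.8]
eef_rot: [3.14, 0.0, 1.803]
wrist_force: [-7.2, -1.1, 14.4]
finger_gap: 0.6
```

Request:
jog_arm(
  commands=[
    [0, 0, -0.0005, 0, 0, 0, 0],
    [0, 0, -0.001, 0, 0, 0, 0],
    [0, 0, -0.0015, 0, 0, 0, 0],
    [0, 0, -0.0015, 0, 0, 0, 0],
    [0, 0, -0.0015, 0, 0, 0, 0],
    [0, 0, -0.0015, 0, 0, 0, 0],
    [0, 0, -0.0015, 0, 0, 0, 0],
    [0, 0, -0.0015, 0, 0, 0, 0],
    [0, 0, -0.0015, 0, 0, 0, 0],
    [0, 0, -0.0015, 0, 0, 0, 0],
  ],
)

```text
clock: 29.1
eef_pos: [540.5, 26.0, 257.4]
eef_rot: [3.139, 0.001, 1.803]
wrist_force: [-11.0, 0.2, 22.6]
finger_gap: 0.4
```

Run:
```python
from h import *
snap('scene','s18')
s=manip.read_state();print(s['eef_pos'],s['wrist_force'],s['moment'])
```

```text
[540.44701844  25.98391089 257.36976966] [-10.19750178   0.19434283  23.24599353] [-0.06130207  1.87792391 -0.02715949]
```

Request:
jog_arm(
  commands=[
    [0, 0, 0.003, 0, 0, 0, 0],
    [0, 0, 0.008, 0, 0, 0, 0],
    [0, 0, 0.014, 0, 0, 0, 0],
    [0, 0, 0.022, 0, 0, 0, 0],
    [0, 0, 0.04, 0, 0, 0, 0],
    [-0.005, 0.02, 0.07, 0, 0, 0, 0],
    [-0.015, 0.06, 0.09, -0.04, -0.01, 0, 0],
    [-0.023, 0.0984, 0.09, -0.1, -0.024, 0, 0.6],
    [-0.023, 0.0984, 0.05, -0.162, -0.038, 0, 0.6],
    [-0.023, 0.0984, 0.0, -0.162, -0.038, 0, 0.6],
  ],
)

```text
clock: 30.4
eef_pos: [517.1, 126.2, 254.0]
eef_rot: [3.141, 0.35, 1.806]
wrist_force: [1.0, 0.1, -0.8]
finger_gap: 27.1
```

Request:
jog_arm(
  commands=[
    [0, 0, -0.005, 0, 0, 0, 0.6],
    [0, 0, -0.01, 0, 0, 0, 0.6],
    [0, 0, -0.01, 0, 0, 0, 0.6],
    [0, 0, -0.01, 0, 0, 0, 0.6],
    [0, 0, -0.01, 0, 0, 0, 0.6],
    [0, 0, -0.01, 0, 0, 0, 0.6],
    [0, 0, -0.01, 0, 0, 0, 0.6],
    [0, 0, -0.01, 0, 0, 0, 0.6],
    [0, 0, -0.01, 0, 0, 0, 0.6],
    [0, 0, -0.01, 0, 0, 0, 0.6],
  ],
)

```text
clock: 31.65
eef_pos: [517.3, 124.4, 244.9]
eef_rot: [-3.141, 0.349, 1.803]
wrist_force: [0.4, -0.4, 0.1]
finger_gap: 56.5
```

Run:
```python
from h import *
snap('wrist','w19');snap('scene','s19');snap('top','t19')
s=manip.read_state();print(s['eef_pos'],s['wrist_force'])
crop('w19',280,180,360,240,10,'w19a',5)
```

```text
[517.28174299 124.39155265 244.92997368] [ 0.52677562 -1.07170071  0.31806095]
```

View pics/w19a.png

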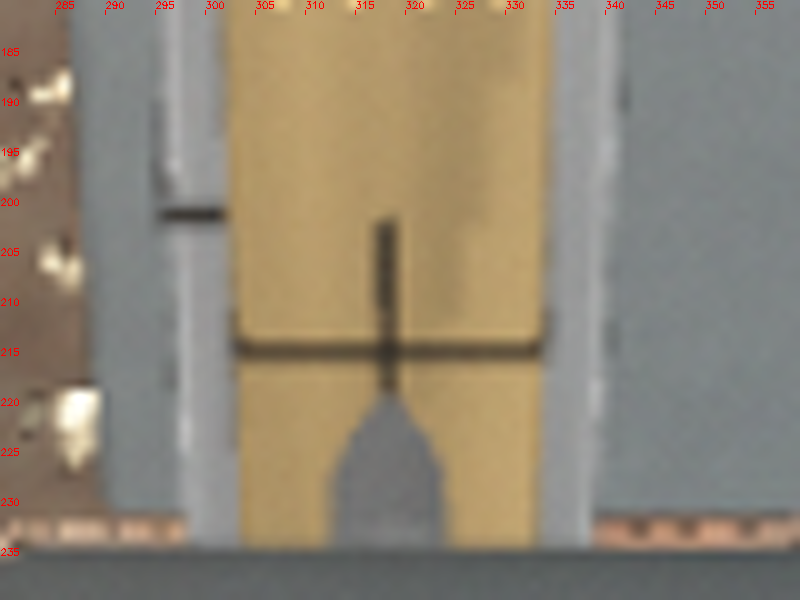

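View pics/s19.png

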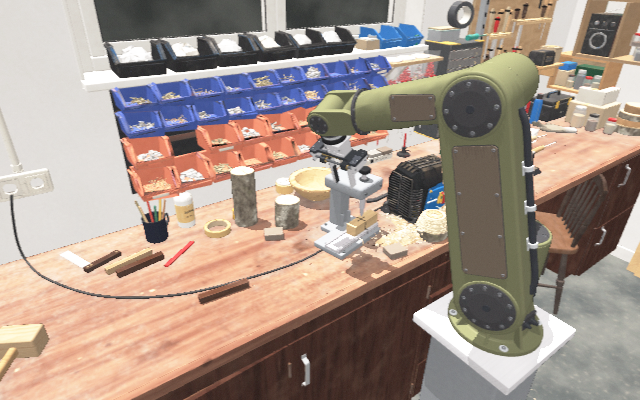

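Run:
```python
from h import *
d=load('w19')
an=np.radians(103.3);u=np.array([np.cos(an),np.sin(an)]);n=np.array([u[1],-u[0]])
q=lambda x,y:(280+x/10-.5,180+y/10-.5)
c=plane(d,*q(387,351),70,True)[:2];t=plane(d,*q(388,398),82,True)[:2];l=plane(d,*q(193,214),38,True)[:2]
print((c-t)@u,(c-t)@n,(c-l)@u)
a=load('s19')['pixels'].astype(int);b=load('scene0')['pixels'].astype(int)
for nm,(x0,y0,x1,y1) in dict(dark=(190,270,255,310),log=(270,185,305,230),sandb=(258,222,290,245),sand=(380,238,410,262)).items(): print(nm,np.abs(a-b)[y0:y1,x0:x1].mean().round(2))
print(manip.sign_off())
```

```text
-1.5717625253850909 -0.17215797141866948 0.37379969456998957
dark 8.52
log 7.86
sandb 8.96
sand 8.92
the job is handed in; nothing more can be done
None
```

The blank is lying in the guide, marked face up, with the pencil cross under the punch, and the job is handed in after about 32 s of robot time. I slid it in with a tilted grip and corrected its position twice. Then I pushed the knob down to about 23 N at the wrist and held it about a second. That leaves roughly 19 N on the wood after the 4 N spring. After I lifted off, the punch rose and the robot was clear of everything.

**Cross position, last pictures before hand-in:** the checks agree to about 1 mm, not exactly.
- **Black line on the guide:** the cross is 0.4 mm towards the entry.
- **Visible edge of the punch tip:** the cross is 1.6 mm the other way. Allowing roughly 1 mm for the tip's rounding, that is about 0.5 mm.
- **Sideways:** the wrist pictures put it 0.2 mm off. The coarser scene camera read about 1.2 mm sideways just before the press.

**Not settled by my checks:**
- **Bystanders:** the picture comparison was inconclusive, because all four areas I compared differed by about the same amount (probably lighting or noise). The two sanding blocks, the dark stick and the short log looked unmoved. I ran no comparison on the bark blank.
- **Punch mark:** I never saw a dent in the wood itself.

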